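Preset the star wheels of wheelchair drum brakes in the setting jig

ROBOT

A 6-joint arm with a two-finger parallel gripper is mounted at the origin on the work surface. World frame = base frame: x ahead of the robot, y to its left, z up, the work surface at z = 0. Lengths are in m, angles in rad, forces in N, time in s.
With the tool pointing down it reaches from about 0.425 to 0.95 m from the base axis. Payload 3.5 kg.
Tool frame: the origin (TCP) lies midway between the tips of the shut fingers; the grasp point (between the pads) lies 19 mm behind it; z points along the fingers, y is the line along which they close (so a half turn about z gives the same grasp; the last joint's range is limited). The gripper opens to 85 mm and grips with 20 to 120 N. Pads are 22 mm wide; open, the fingers measure 114 mm over their backs; the gripper's body (76 mm by 85 mm) begins 54 mm behind the grasp point. The pads swing forward as they close: fully open they stand 13 mm farther back than shut.
Start: joints at [1.195, 0.286, 1.577, -0, 1.279, -0.15], TCP at [0.151, 0.658, 0.231] pointing down, gripper open.
Joint ranges: [-2.77, 2.77], [-0.9, 2.22], [0.21, 2.48], [-1.53, 4.67], [0.24, 2.81], [-2.84, 2.84]. Speed limits (rad/s): [2.79, 2.79, 3.14, 3.14, 3.14, 3.14].

INTERFACE

Orientations are given as a unit quaternion [w, x, y, z].
In Python, from workcell import manip, imaging gives the robot as it stands.
- The arm moves only by the shell command python3 -m jog 'ROWS'. ROWS is JSON, one flat list of numbers, 7 for each row, row after row: the turn, a rotation vector about the tool's x, y, z in degrees, then the shift along the tool's x, y, z in m, then the opening, from -1 (shut) to 1 (fully open), so that 0 is half open. In form: [rx, ry, rz, x, y, z, gripper, rx, ry, rz, x, y, z, gripper, ...]. A call has exactly 5 rows; each row shifts and turns the commanded pose from where the row before left it, along the tool's axes as they then stand; what a row does not reach is not made up. A row lasts 1/10 s, in which the tool goes at most 50 mm and 8.59 degrees, less where a joint would pass 70% of its speed; a pose out of reach is approached as far as the arm can. A call is refused whole if a number of a shift passes 0.05 or a number of a turn 8.59, either way. A call with a gripper value outside its range is refused whole. The fingers move at their own pace and stop on an object; the grip force is fixed at half the most. Time passes only in rows, so rows that do not move let the fingers close, or fill a call up. It gives the time, the measured TCP pose, the force, the opening and the grip force at its end, in the units of the state.
- manip.get_state(): the state, without advancing time (a new reading comes with each control period).
- imaging.get_image(name): name is "side" or "top" or "wrist"; returns the picture (480x640x3 uint8, blue, green, red); there is no depth.
- imaging.calibration(name): a dict with "vertical_fov" (degrees; the focal length in pixels is half the picture's height over the tangent of half this angle, whatever the lens; pixels are square), "cx", "cy" (the principal point, pixels), "R" (3x3) and "t" (3): a world point X has camera coordinates R X + t; the wrist camera has in their place "hand_eye" (4x4, takes a point from camera to tool coordinates, whose origin is the TCP and whose axes are the flange's). Camera axes: x right, y down, z forward; pixel columns grow to the right and rows downward; lengths in m; the calibration is good to about 2 mm. A picture is of the moment at which its call begins: read the wrist's pose just before it. calibration takes no time and is no camera call.
- manip.hand_in(): hands the job in; it is judged then, once.
Trained networks look in the newest picture that a camera, given by its name, has taken for a name from the list of things; names that differ only in an ending like _2 or _b are one class to them, and where a whole thing is asked for, a point or a joint stands for the part that bears it (a point fixed in the world has none). Each returns a list of dicts, best first, with "confidence" (0 to 1); they miss things now and then, are a little off and sometimes report something else, mostly with a low value. They report only what shows in the picture. A call takes as long as a camera call. They do not tell look-alikes from the thing itself.
- imaging.search_frame(camera, thing): "point" ([x, y, z] in m, in world coordinates, good to about 4 mm: the middle of the surface that is visible of it).
- imaging.masks_of(camera, thing): "mask" (480x640 bool, what is visible of it).
- imaging.mark_of(camera, thing): "point" ([x, y, z] in m, in world coordinates, good to about 4 mm: a listed point, or the origin of a listed thing).
The state is a dict: "time_s": time; "joint_positions": joint angles; "joint_velocities": joint speeds; "effort": joint torques, N m; "tool_pos": TCP position; "tool_rot": TCP orientation; "contact_force": force on the tool from outside, world axes, zero at the start; "ft_torque": the same for the moment, N m; "opening": finger opening in m; "grasp_force": force on a finger pad.
Only numpy, scipy, OpenCV 4.12 (cv2) and the standard library are available. Lean on these libraries where they do the work, as an engineer would, in place of code of your own. Each camera call takes 0.05 s, during which the arm holds its last target. There are 200 camera calls.

TASK

Load every brake unit lying on the bench into a bay of its own in the blue and grey setting jig, red arrow towards the long rear fence, and push each one fully home, flush against the fence and its side stop. Only when all are loaded, take the orange brake spoon and, working through the slot in each backing plate, advance every star wheel four teeth the way the arrow points; keep fingers off the star wheels and see that all the units are still fully home. Then stand the spoon back in its pocket in the tool block and let go; leave the drum, meter and foot where they are.

Things in the scene. Friction and masses are not known exactly. Their poses are not given: they have to be found in the camera images.
- jig: jig fixed to the bench: grey base plate 140 (x) x 460 (y) x 10 mm, origin at the centre of its underside. Blue rear fence 12 mm thick all along the far side, working face 52 mm on the +x side of the origin; in each of 3 bays a blue side stop, 60 (x) x 12 mm, on the bay's +y side. Fence and stops reach 60 mm above the bench. Bays are open towards the robot and, 50 mm wide past a loaded unit, at -y
- bay1 (a point): bay at the jig's -y end: where the origin of a unit lies when fully home, on the base plate's top (10 mm above the bench), axes as the jig's (+x to the rear fence, whose face is 52 mm ahead; +y to this bay's side stop, whose face is 44 mm aside and 60 mm long)
- bay2 (a point): the same for the middle bay, 150 mm from the first
- bay3 (a point): the same for the bay at the jig's +y end
- block: wooden tool block fixed to the bench, left or right, 80 (x) x 70 (y) x 78 mm high, origin at the centre of its underside, with one pocket from above, 10 mm (x) x 15 mm (y), 74 mm deep, rim chamfered 2 mm
- block_mouth (a point): centre of the pocket's mouth, on the block's top face, 78 mm above the bench, axes as the block's
- spoon: brake spoon, 120 g, upright in the block's pocket at the start, yaw as the block's. Origin at the blade's tip, z up to the handle. Flat steel shank 8 mm wide (y), 4 mm thick (x; 3 mm in the last 14 mm), 68 mm long, then an orange handle 68 to 140 mm above the tip, 24 (x) x 16 mm (y). Stored, the handle's underside rests on the block's top, so the tip is 10 mm above the bench
- unit1: drum brake unit, about 0.6 kg, lying shoes down, free to slide; origin at the centre of its underside. On top the aluminium backing plate, 104 (x) x 88 (y) x 6 mm, top face 45 mm above the underside; in its middle a round steel axle sleeve, 30 mm diameter, top 87 mm above the underside, to grip it by. Its +x is the side with slot and red arrow. May be absent
- unit1_slot (a point): centre of this unit's access slot, at the plate's top face, 31 mm on the +x side of the sleeve's middle; the slot is 30 mm long (unit's x) and 13 mm wide; the red arrow beside it points to the unit's +x. To click the star wheel on by one tooth: spoon tip into the gap before the top tooth, 12 to 13 mm below the plate's top, push 11 to 12 mm along the arrow (about 3 N), lift out
- unit1_star (a joint): brass star wheel's angle (rad), 0 at the start, + as its top goes the arrow's way. 8 teeth (0.785 rad each), 2.8 mm thick, 7 mm deep, tip diameter 34 mm; axis across the slot, under its centre, 25 mm below the plate's top. A leaf spring holds it where a tooth stands up under the slot's centre, gaps 5.5 mm either side; within 0.25 rad it springs to a click, half-way it may stay
- unit2: another such brake unit, the same in every way; may be absent
- unit2_slot (a point): centre of this unit's access slot, at the plate's top face, 31 mm on the +x side of the sleeve's middle; the slot is 30 mm long (unit's x) and 13 mm wide; the red arrow beside it points to the unit's +x. To click the star wheel on by one tooth: spoon tip into the gap before the top tooth, 12 to 13 mm below the plate's top, push 11 to 12 mm along the arrow (about 3 N), lift out
- unit2_star (a joint): brass star wheel's angle (rad), 0 at the start, + as its top goes the arrow's way. 8 teeth (0.785 rad each), 2.8 mm thick, 7 mm deep, tip diameter 34 mm; axis across the slot, under its centre, 25 mm below the plate's top. A leaf spring holds it where a tooth stands up under the slot's centre, gaps 5.5 mm either side; within 0.25 rad it springs to a click, half-way it may stay
- unit3: another such brake unit, the same in every way; may be absent
- unit3_slot (a point): centre of this unit's access slot, at the plate's top face, 31 mm on the +x side of the sleeve's middle; the slot is 30 mm long (unit's x) and 13 mm wide; the red arrow beside it points to the unit's +x. To click the star wheel on by one tooth: spoon tip into the gap before the top tooth, 12 to 13 mm below the plate's top, push 11 to 12 mm along the arrow (about 3 N), lift out
- unit3_star (a joint): brass star wheel's angle (rad), 0 at the start, + as its top goes the arrow's way. 8 teeth (0.785 rad each), 2.8 mm thick, 7 mm deep, tip diameter 34 mm; axis across the slot, under its centre, 25 mm below the plate's top. A leaf spring holds it where a tooth stands up under the slot's centre, gaps 5.5 mm either side; within 0.25 rad it springs to a click, half-way it may stay
- drum: bystander: open steel brake drum, 102 mm diameter, 52 mm high, origin at the centre of its underside
- meter: bystander: yellow multimeter 170 x 84 x 36 mm, origin at the centre of its underside
- foot: bystander: skin-coloured prosthetic foot about 230 mm long, 100 mm high, origin under its middle
Not all that is in view belongs to the job. Leave any green look-alike of the unit1 alone.

How it is judged:
On the way, in this order (a step that is already met when the one before it is completed fails the run):
1. every brake unit present is home in a bay, arrow to the rear fence, against fence and side stop, no star wheel turned yet (((x of unit1 in the frame of bay1 between -0.003 and 0.003 m and y of unit1 in the frame of bay1 between -0.003 and 0.003 m and z of unit1 in the frame of bay1 between -0.003 and 0.003 m and x of unit1_slot in the frame of bay1 above 0.02 m and angle between the x axis of unit1 and the x axis of bay1, either way round below 0.04 rad and angle between unit1's own z axis and vertical below 0.04 rad) or (x of unit1 in the frame of bay2 between -0.003 and 0.003 m and y of unit1 in the frame of bay2 between -0.003 and 0.003 m and z of unit1 in the frame of bay2 between -0.003 and 0.003 m and x of unit1_slot in the frame of bay2 above 0.02 m and angle between the x axis of unit1 and the x axis of bay2, either way round below 0.04 rad and angle between unit1's own z axis and vertical below 0.04 rad) or (x of unit1 in the frame of bay3 between -0.003 and 0.003 m and y of unit1 in the frame of bay3 between -0.003 and 0.003 m and z of unit1 in the frame of bay3 between -0.003 and 0.003 m and x of unit1_slot in the frame of bay3 above 0.02 m and angle between the x axis of unit1 and the x axis of bay3, either way round below 0.04 rad and angle between unit1's own z axis and vertical below 0.04 rad)) and ((x of unit2 in the frame of bay1 between -0.003 and 0.003 m and y of unit2 in the frame of bay1 between -0.003 and 0.003 m and z of unit2 in the frame of bay1 between -0.003 and 0.003 m and x of unit2_slot in the frame of bay1 above 0.02 m and angle between the x axis of unit2 and the x axis of bay1, either way round below 0.04 rad and angle between unit2's own z axis and vertical below 0.04 rad) or (x of unit2 in the frame of bay2 between -0.003 and 0.003 m and y of unit2 in the frame of bay2 between -0.003 and 0.003 m and z of unit2 in the frame of bay2 between -0.003 and 0.003 m and x of unit2_slot in the frame of bay2 above 0.02 m and angle between the x axis of unit2 and the x axis of bay2, either way round below 0.04 rad and angle between unit2's own z axis and vertical below 0.04 rad) or (x of unit2 in the frame of bay3 between -0.003 and 0.003 m and y of unit2 in the frame of bay3 between -0.003 and 0.003 m and z of unit2 in the frame of bay3 between -0.003 and 0.003 m and x of unit2_slot in the frame of bay3 above 0.02 m and angle between the x axis of unit2 and the x axis of bay3, either way round below 0.04 rad and angle between unit2's own z axis and vertical below 0.04 rad)) and ((x of unit3 in the frame of bay1 between -0.003 and 0.003 m and y of unit3 in the frame of bay1 between -0.003 and 0.003 m and z of unit3 in the frame of bay1 between -0.003 and 0.003 m and x of unit3_slot in the frame of bay1 above 0.02 m and angle between the x axis of unit3 and the x axis of bay1, either way round below 0.04 rad and angle between unit3's own z axis and vertical below 0.04 rad) or (x of unit3 in the frame of bay2 between -0.003 and 0.003 m and y of unit3 in the frame of bay2 between -0.003 and 0.003 m and z of unit3 in the frame of bay2 between -0.003 and 0.003 m and x of unit3_slot in the frame of bay2 above 0.02 m and angle between the x axis of unit3 and the x axis of bay2, either way round below 0.04 rad and angle between unit3's own z axis and vertical below 0.04 rad) or (x of unit3 in the frame of bay3 between -0.003 and 0.003 m and y of unit3 in the frame of bay3 between -0.003 and 0.003 m and z of unit3 in the frame of bay3 between -0.003 and 0.003 m and x of unit3_slot in the frame of bay3 above 0.02 m and angle between the x axis of unit3 and the x axis of bay3, either way round below 0.04 rad and angle between unit3's own z axis and vertical below 0.04 rad)) and value of joint each of unit1_star, unit2_star, unit3_star below 0.5 rad and contact force between the fingers and unit1 below 0.5 N and contact force between the fingers and unit2 below 0.5 N and contact force between the fingers and unit3 below 0.5 N), for 0.3 s.
2. every star wheel is advanced four teeth, the units still home (value of joint unit1_star between 2.8916 and 3.3916 rad and value of joint unit2_star between 2.8916 and 3.3916 rad and value of joint unit3_star between 2.8916 and 3.3916 rad and ((x of unit1 in the frame of bay1 between -0.003 and 0.003 m and y of unit1 in the frame of bay1 between -0.003 and 0.003 m and z of unit1 in the frame of bay1 between -0.003 and 0.003 m and x of unit1_slot in the frame of bay1 above 0.02 m and angle between the x axis of unit1 and the x axis of bay1, either way round below 0.04 rad and angle between unit1's own z axis and vertical below 0.04 rad) or (x of unit1 in the frame of bay2 between -0.003 and 0.003 m and y of unit1 in the frame of bay2 between -0.003 and 0.003 m and z of unit1 in the frame of bay2 between -0.003 and 0.003 m and x of unit1_slot in the frame of bay2 above 0.02 m and angle between the x axis of unit1 and the x axis of bay2, either way round below 0.04 rad and angle between unit1's own z axis and vertical below 0.04 rad) or (x of unit1 in the frame of bay3 between -0.003 and 0.003 m and y of unit1 in the frame of bay3 between -0.003 and 0.003 m and z of unit1 in the frame of bay3 between -0.003 and 0.003 m and x of unit1_slot in the frame of bay3 above 0.02 m and angle between the x axis of unit1 and the x axis of bay3, either way round below 0.04 rad and angle between unit1's own z axis and vertical below 0.04 rad)) and ((x of unit2 in the frame of bay1 between -0.003 and 0.003 m and y of unit2 in the frame of bay1 between -0.003 and 0.003 m and z of unit2 in the frame of bay1 between -0.003 and 0.003 m and x of unit2_slot in the frame of bay1 above 0.02 m and angle between the x axis of unit2 and the x axis of bay1, either way round below 0.04 rad and angle between unit2's own z axis and vertical below 0.04 rad) or (x of unit2 in the frame of bay2 between -0.003 and 0.003 m and y of unit2 in the frame of bay2 between -0.003 and 0.003 m and z of unit2 in the frame of bay2 between -0.003 and 0.003 m and x of unit2_slot in the frame of bay2 above 0.02 m and angle between the x axis of unit2 and the x axis of bay2, either way round below 0.04 rad and angle between unit2's own z axis and vertical below 0.04 rad) or (x of unit2 in the frame of bay3 between -0.003 and 0.003 m and y of unit2 in the frame of bay3 between -0.003 and 0.003 m and z of unit2 in the frame of bay3 between -0.003 and 0.003 m and x of unit2_slot in the frame of bay3 above 0.02 m and angle between the x axis of unit2 and the x axis of bay3, either way round below 0.04 rad and angle between unit2's own z axis and vertical below 0.04 rad)) and ((x of unit3 in the frame of bay1 between -0.003 and 0.003 m and y of unit3 in the frame of bay1 between -0.003 and 0.003 m and z of unit3 in the frame of bay1 between -0.003 and 0.003 m and x of unit3_slot in the frame of bay1 above 0.02 m and angle between the x axis of unit3 and the x axis of bay1, either way round below 0.04 rad and angle between unit3's own z axis and vertical below 0.04 rad) or (x of unit3 in the frame of bay2 between -0.003 and 0.003 m and y of unit3 in the frame of bay2 between -0.003 and 0.003 m and z of unit3 in the frame of bay2 between -0.003 and 0.003 m and x of unit3_slot in the frame of bay2 above 0.02 m and angle between the x axis of unit3 and the x axis of bay2, either way round below 0.04 rad and angle between unit3's own z axis and vertical below 0.04 rad) or (x of unit3 in the frame of bay3 between -0.003 and 0.003 m and y of unit3 in the frame of bay3 between -0.003 and 0.003 m and z of unit3 in the frame of bay3 between -0.003 and 0.003 m and x of unit3_slot in the frame of bay3 above 0.02 m and angle between the x axis of unit3 and the x axis of bay3, either way round below 0.04 rad and angle between unit3's own z axis and vertical below 0.04 rad))), for 0.3 s.
At the end, for the whole second after the job is handed in: Each unit present is level in a bay, arrow to the fence, within 3 mm of the bay point on each axis, square to 0.04 rad; its star wheel is at 3.142 rad (four teeth) +-0.25; the spoon is upright to 0.1 rad in the pocket, 6 mm from its middle at most, tip 10 +-4 mm over the bench; all at rest (all of step 2 and horizontal distance between spoon and block_mouth below 0.006 m and height (world z) of spoon between 0.006 and 0.014 m and angle between spoon's own z axis and vertical below 0.1 rad and linear speed of each of spoon, unit1, unit2, unit3 below 0.02 m/s); the robot touches nothing.
It fails at once if a bystander (drum) is moved by more than 3 cm (distance of drum from where it was at the start of the episode above 0.03 m).
It fails at once if a bystander (meter) is moved by more than 3 cm (distance of meter from where it was at the start of the episode above 0.03 m).
It fails at once if a bystander (foot) is moved by more than 3 cm (distance of foot from where it was at the start of the episode above 0.03 m).
It fails at once if the fingers touch a star wheel (contact force between the fingers and unit1_star above 0.5 N or contact force between the fingers and unit2_star above 0.5 N or contact force between the fingers and unit3_star above 0.5 N).
Of unit1, unit2, unit3 only 2 to 3 are there at a start; the rules pass over those that are not, and their reading is None.
At some moment in a run one of unit1, unit2, unit3 may be knocked a few centimetres aside while the robot is not near it.
It also fails if it takes over 210 s, if anything falls off the work surface, if the arm or the gripper's body presses on something with over 40 N, if the wrist force passes 120 N, or if a joint passes its speed limit or range.

## Working session

There is one attempt and no reset: what is moved stays moved. The work goes in short steps, Python scripts to look and compute and a shell command to move; the robot and the scene stay as the last step left them, time stands still between calls to the robot, and variables do not carry over. Pictures are saved under pics/ and viewed, at most 14 in all, crops included, and the job is handed in when it is done.

```bash
ls; mkdir -p pics; cat > h.py <<'E'
import numpy as np,cv2,json
from workcell import manip,imaging
from scipy.spatial.transform import Rotation as Ro
def st():
    s=manip.get_state();return s
def snap(n,f):
    im=imaging.get_image(n);cv2.imwrite('pics/'+f+'.png',im);return im
def K(n):
    c=imaging.calibration(n);f=240/np.tan(np.radians(c['vertical_fov'])/2);return f,c
def unproj(n,u,v,z):
    f,c=K(n);R=np.array(c['R']);t=np.array(c['t'])
    d=R.T@np.array([(u-c['cx'])/f,(v-c['cy'])/f,1]);o=-R.T@t
    return o+d*(z-o[2])/d[2]
E
python3 - <<'E'
from h import *
np.set_printoptions(precision=4,suppress=True)
s=st();print(s)
for n in('top','side'):
    snap(n,n+'0');print(n,imaging.calibration(n))
print(imaging.calibration('wrist'))
for n in('top','side'):
  for t in('jig','bay1','bay2','bay3','block_mouth','spoon','unit1','unit1_slot','drum','meter','foot'):
    print(n,t,[(np.round(d['point'],3).tolist(),round(d['confidence'],2)) for d in imaging.mark_of(n,t)])
E
```

```text
pics
{'time_s': 0.0, 'joint_positions': array([ 1.195 ,  0.2872,  1.5782, -0.    ,  1.2786, -0.15  ]), 'joint_velocities': array([ 0.0018, -0.0003, -0.    ,  0.001 , -0.0011, -0.0012]), 'effort': array([ -0.0004, -40.5986, -29.2624,  -0.0001,   0.0058,   0.    ]), 'tool_pos': array([0.1508, 0.6572, 0.2299]), 'tool_rot': array([-0.0003,  0.1127,  0.9936, -0.0012]), 'contact_force': array([-0.3645, -0.2206, -0.5366]), 'ft_torque': array([-0.005 , -0.0142, -0.0069]), 'grasp_force': 0.0, 'opening': 0.08535415112996954}
top {'vertical_fov': 49.999975403244086, 'cx': 316.84682791889634, 'cy': 237.0533772087163, 'R': array([[ 0.0188, -0.9998, -0.    ],
       [-0.997 , -0.0188, -0.0753],
       [ 0.0753,  0.0015, -0.9972]]), 't': array([0.0088, 0.5438, 1.3059])}
side {'vertical_fov': 45.205907391247884, 'cx': 324.32132137285146, 'cy': 239.03736880659739, 'R': array([[-0.963 , -0.2696,  0.0064],
       [-0.186 ,  0.6467, -0.7397],
       [ 0.1953, -0.7135, -0.6729]]), 't': array([0.5167, 0.1416, 1.0629])}
{'vertical_fov': 71.20068660685268, 'cx': 322.11138847633237, 'cy': 237.09739892151524,
[... 1656 characters left out ...]
.01], 0.69), ([0.626, -0.159, 0.008], 0.65), ([0.492, -0.384, 0.0], 0.63)]
side block_mouth [([0.49, -0.381, 0.082], 0.87)]
side spoon []
side unit1 [([0.439, -0.007, 0.005], 0.82), ([0.446, 0.163, 0.003], 0.72), ([0.81, 0.018, 0.001], 0.72), ([0.282, 0.208, 0.003], 0.7), ([0.28, -0.225, -0.001], 0.63), ([0.447, -0.197, -0.005], 0.62)]
side unit1_slot [([0.838, 0.035, 0.044], 0.98), ([0.306, -0.243, 0.047], 0.89), ([0.268, 0.185, 0.044], 0.85), ([0.464, 0.001, 0.042], 0.83)]
side drum [([0.474, 0.379, -0.005], 0.86), ([0.643, 0.399, 0.002], 0.74), ([0.468, 0.001, 0.045], 0.53)]
side meter [([0.649, -0.398, 0.001], 0.77), ([0.628, -0.008, 0.002], 0.33)]
side foot [([0.643, 0.401, 0.0], 0.63)]
```

View pics/top0.png

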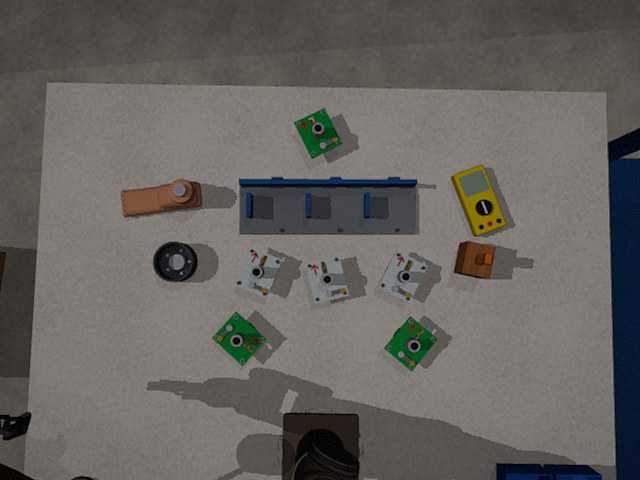

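View pics/side0.png

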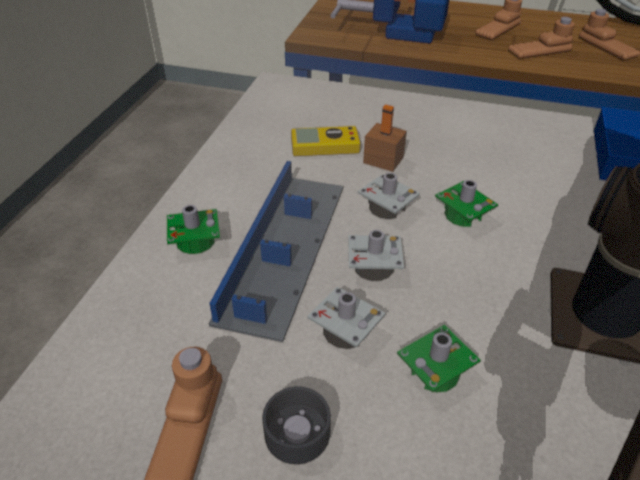

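```bash
python3 -m jog '[0,0,8.56,0,0,0,1, 0,0,8.56,0,0,0,1, 0,0,8.56,0,0,0,1, 0,0,8.56,0,0,0,1, 0,0,8.56,0,0,0,1]'
python3 -m jog '[0,0,8.56,0,0,0,1, 0,0,8.56,0,0,0,1, 0,0,8.56,0,0,0,1, 0,0,8.56,0,0,0,1, 0,0,0,0,0,0,1]'
python3 -m jog '[0,0,0,-0.05,0.03,0,1, 0,0,0,-0.05,0.03,0,1, 0,0,0,-0.05,0.03,0,1, 0,0,0,-0.05,0.03,0,1, 0,0,0,-0.05,0.03,0,1]'
python3 -m jog '[0,0,0,-0.05,0.03,0,1, 0,0,0,-0.05,0.03,0,1, 0,0,0,-0.05,0.03,0,1, 0,0,0,-0.05,0.03,0,1, 0,0,0,-0.05,0.03,0,1]'
python3 -m jog '[0,0,0,-0.03,0,0,1, 0,0,0,-0.03,0,0,1, 0,0,0,-0.03,0,0,1, 0,0,0,-0.03,0,0,1, 0,0,0,0,0,0,1]'
cat >> h.py <<'E'
def wcam(s=None):
    s=s or st();f,c=K('wrist');T=np.eye(4);q=s['tool_rot']
    T[:3,:3]=Ro.from_quat([q[1],q[2],q[3],q[0]]).as_matrix();T[:3,3]=s['tool_pos']
    return f,c,T@np.array(c['hand_eye'])
def ortho(im,s,z,x0,x1,y0,y1,ppm=2000):
    # rows: x decreasing downward, cols: y decreasing rightwards (like top view)
    f,c,T=wcam(s);M=np.linalg.inv(T)
    P=lambda x,y:(lambda p:[f*p[0]/p[2]+c['cx'],f*p[1]/p[2]+c['cy']])((M@[x,y,z,1])[:3])
    W,H=int((y1-y0)*ppm),int((x1-x0)*ppm)
    A=cv2.getPerspectiveTransform(np.float32([P(x1,y1),P(x1,y0),P(x0,y0),P(x0,y1)]),np.float32([[0,0],[W,0],[W,H],[0,H]]))
    return cv2.warpPerspective(im,A,(W,H),flags=cv2.INTER_LINEAR)
def yang(s):
    q=s['tool_rot'];R=Ro.from_quat([q[1],q[2],q[3],q[0]]).as_matrix()
    return np.degrees(np.arctan2(R[1,1],R[0,1])),np.degrees(np.arccos(-R[2,2]))
def rects(s,thing,z,ppm=2000):
    """detect thing in newest wrist picture; world rect of mask at height z"""
    out=[];p=s['tool_pos']
    b=(p[0]-.2,p[0]+.2,p[1]-.25,p[1]+.25)
    for d in imaging.masks_of('wrist',thing):
        m=ortho(d['mask'].astype(np.uint8)*255,s,z,*b,ppm)
        cs=cv2.findContours((m>127).astype(np.uint8),cv2.RETR_EXTERNAL,cv2.CHAIN_APPROX_NONE)[0]
        if not cs: continue
        k=max(cs,key=cv2.contourArea);(u,v),(w,h),a=cv2.minAreaRect(k)
        out.append((round(d['confidence'],2),[round(b[1]-v/ppm,4),round(b[3]-u/ppm,4)],[round(w/ppm,4),round(h/ppm,4)],round(a,2)))
    return out
E
python3 - <<'E'
from h import *
s=st();print(s['time_s'],s['tool_pos'],yang(s),s['joint_positions'])
im=snap('wrist','w1')
print(rects(s,'unit1',.045))
for t in('unit1','unit1_slot','bay1'):print(t,[(np.round(d['point'],4).tolist(),round(d['confidence'],2)) for d in imaging.mark_of('wrist',t)])
E
```

```text
time_s: 1.7
tool_pos: [0.1511, 0.6579, 0.2313]
tool_rot: [-0.0, 0.47, 0.883, -0.0]
contact_force: [-0.1, -1.5, 0.1]
opening: 0.0854
grasp_force: 0.0
time_s: 2.2
tool_pos: [0.1511, 0.6579, 0.2313]
tool_rot: [-0.0, 0.707, 0.707, -0.0]
contact_force: [-0.3, 0.4, 0.4]
opening: 0.0853
grasp_force: 0.0
time_s: 2.7
tool_pos: [0.2804, 0.4419, 0.2315]
tool_rot: [0.0, 0.705, 0.709, 0.0]
contact_force: [1.2, 0.8, 0.8]
opening: 0.0854
grasp_force: 0.0
time_s: 3.2
tool_pos: [0.4092, 0.2274, 0.2318]
tool_rot: [0.0, 0.706, 0.709, 0.001]
contact_force: [1.0, 0.8, -0.6]
opening: 0.0855
grasp_force: 0.0
time_s: 3.7
tool_pos: [0.4087, 0.1068, 0.2316]
tool_rot: [0.001, 0.707, 0.707, -0.0]
contact_force: [-0.0, -0.2, -0.3]
opening: 0.0855
grasp_force: 0.0
3.7 [0.40871788 0.10682245 0.23159266] (np.float64(-0.022090490407083045), np.float64(0.07068154552149482)) [ 1.50034931e-02 -3.05298629e-01  2.16328539e+00 -9.26821612e-04
  1.28275035e+00  1.56523361e-02]
[(0.95, [np.float64(0.4452), np.float64(-0.1299)], [0.0255, 0.062], -0.0), (0.92, [np.float64(0.2987), np.float64(-0.1397)], [0.031, 0.006], 90.0), (0.8, [np.float64(0.4515), np.float64(0.1647)], [0.0889, 0.105], 21.25), (0.67, [np.float64(0.2869), np.float64(0.2068)], [0.1047, 0.0926], 40.7), (0.52, [np.float64(0.5715), np.float64(0.0763)], [0.0745, 0.285], 90.0)]
unit1 [([0.4437, -0.1996, -0.002], 0.93), ([0.2833, -0.2186, 0.0019], 0.83), ([0.4492, 0.1658, -0.003], 0.72), ([0.4356, -0.0097, -0.0004], 0.62), ([0.2854, 0.2068, 0.0018], 0.61)]
unit1_slot [([0.4676, 0.0013, 0.0449], 0.76), ([0.2692, 0.1873, 0.0463], 0.71)]
bay1 [([0.6181, 0.1403, 0.0084], 0.83), ([0.6277, -0.0105, 0.0091], 0.77)]
```

View pics/w1.png

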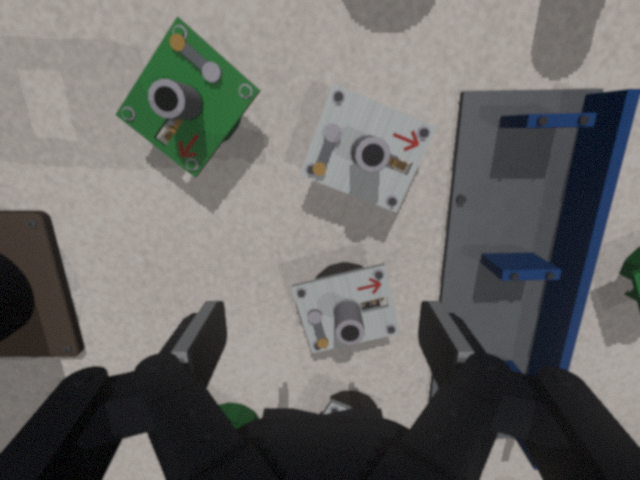

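```bash
python3 - <<'E'
from h import *
import h
s=st();im=cv2.imread('pics/w1.png')
b=(.50,.62,.02,.24)
o=ortho(im,s,.010,*b)
g=cv2.GaussianBlur(cv2.cvtColor(o,cv2.COLOR_BGR2GRAY),(5,5),0)
L=cv2.createLineSegmentDetector().detect(g)[0][:,0]
for l in L:
    n=np.hypot(l[2]-l[0],l[3]-l[1])
    if n>60:print(np.round(n),[(round(b[1]-l[i+1]/2000,4),round(b[3]-l[i]/2000,4)) for i in(0,2)],np.degrees(np.arctan2(l[3]-l[1],l[2]-l[0])))
# top camera: front edge of base at z=.01, fence top face z=.06
t=cv2.imread('pics/top0.png')
L=cv2.createLineSegmentDetector().detect(cv2.cvtColor(t,cv2.COLOR_BGR2GRAY))[0][:,0]
for l in L:
    if np.hypot(l[2]-l[0],l[3]-l[1])>50 and 230<min(l[0],l[2]) and max(l[0],l[2])<430 and 170<l[1]<245:
        for z in(.01,.06):
            p=unproj('top',l[0],l[1],z);q=unproj('top',l[2],l[3],z);d=(p-q)*np.sign(p[1]-q[1]);print(z,p[:2].round(4),q[:2].round(4),np.degrees(np.arctan2(-d[0],d[1])).round(2))
E
```

```text
406.0 [(np.float32(0.5498), np.float32(0.0209)), (np.float32(0.5463), np.float32(0.2241))] 178.9934
148.0 [(np.float32(0.5459), np.float32(0.2255)), (np.float32(0.6197), np.float32(0.2269))] -91.061615
404.0 [(np.float32(0.5503), np.float32(0.2228)), (np.float32(0.5542), np.float32(0.0209))] -1.0952147
0.01 [0.5507 0.2216] [0.692  0.2258] -88.28
0.06 [0.5467 0.2139] [0.6826 0.218 ] -88.28
0.01 [0.6914 0.0905] [ 0.6995 -0.2238] 1.46
0.06 [0.6821 0.0878] [ 0.6899 -0.2148] 1.46
0.01 [ 0.5567 -0.244 ] [0.5482 0.2172] 1.06
0.06 [ 0.5525 -0.2342] [0.5442 0.2097] 1.06
0.01 [ 0.6804 -0.2304] [0.6727 0.2177] 0.98
0.06 [ 0.6715 -0.2211] [0.6641 0.2102] 0.98
```

```bash
python3 -m jog '[0,0,7.08,0.029,0.021,0,1, 0,0,0,0,0,0,1, 0,0,0,0.0285,0.0174,0,1, 0,0,7.08,0,0,0,1, 0,0,7.08,0,0,0,1]'
python3 - <<'E'
from h import *
s=st();print(s['time_s'],s['tool_pos'],yang(s))
im=snap('wrist','w2')
print(rects(s,'unit1',.045))
for t in('unit1','unit1_slot'):print(t,[(np.round(d['point'],4).tolist(),round(d['confidence'],2)) for d in imaging.mark_of('wrist',t)])
E
```

```text
time_s: 4.45
tool_pos: [0.4501, 0.1656, 0.2309]
tool_rot: [-0.0, 0.825, 0.565, -0.001]
contact_force: [-1.3, -0.5, 0.2]
opening: 0.0855
grasp_force: 0.0
4.45 [0.45012308 0.1655785  0.23091719] (np.float64(-21.249782721551817), np.float64(0.0782126115290153))
[(0.85, [np.float64(0.288), np.float64(0.2067)], [0.1064, 0.0943], 41.02), (0.73, [np.float64(0.4516), np.float64(0.1653)], [0.0897, 0.1067], 21.27), (0.6, [np.float64(0.4351), np.float64(-0.0021)], [0.106, 0.1113], 74.56)]
unit1 [([0.4529, 0.1641, -0.0006], 0.96), ([0.2871, 0.2074, 0.0016], 0.92), ([0.4359, -0.0098, -0.0011], 0.9), ([0.4448, -0.197, -0.0008], 0.56)]
unit1_slot [([0.4673, -0.0, 0.0456], 0.6), ([0.2682, 0.1876, 0.0464], 0.58)]
```

```bash
python3 -m jog '[0,0,0,0,0.001,0.045,1, 0,0,0,0,0,0.045,1, 0,0,0,0,0,0.045,1, 0,0,0,0,0,0.03,1, 0,0,0,0,0,0.011,1]'
python3 -m jog '[0,0,0,0,0,0,-1, 0,0,0,0,0,0,-1, 0,0,0,0,0,0,-1, 0,0,0,0,0,0,-1, 0,0,0,0,0,0,-1]'
python3 -m jog '[0,0,0,0,0,0,-1, 0,0,0,0,0,0,-1, 0,0,0,0,0,-0.01,-1, 0,0,0,0,0,-0.02,-1, 0,0,0,0,0,-0.02,-1]'
```

```text
time_s: 5.15
tool_pos: [0.4483, 0.1636, 0.0519]
tool_rot: [-0.002, 0.825, 0.566, -0.003]
contact_force: [-0.5, -0.3, -0.2]
opening: 0.0854
grasp_force: 0.0
time_s: 5.65
tool_pos: [0.4519, 0.1646, 0.0573]
tool_rot: [-0.0, 0.825, 0.565, 0.001]
contact_force: [-3.6, 1.1, 6.1]
opening: 0.0285
grasp_force: 58.6
time_s: 6.15
tool_pos: [0.4496, 0.1637, 0.1047]
tool_rot: [-0.001, 0.825, 0.565, -0.002]
contact_force: [0.1, 0.6, -6.4]
opening: 0.0286
grasp_force: 60.0
```

```bash
python3 -m jog '[0,0,-7.43,0,0,-0.01,-1, 0,0,-7.43,0,0,0,-1, 0,0,-7.43,0,0,0,-1, 0,0,0,-0.017,0.04,0,-1, 0,0,0,-0.02,0.04,0,-1]'
python3 -m jog '[0,0,0,0,0.04,0,-1, 0,0,0,0,0.037,0,-1, 0,0,0,0,0,0,-1, 0,0,0,0,0,0.025,-1, 0,0,0,0,0,0.02,-1]'
python3 - <<'E'
from h import *
s=st();print(s['time_s'],s['tool_pos'],yang(s),s['joint_positions'].round(2))
im=snap('wrist','w3')
print(rects(s,'unit1',.057))
for t in('bay1','unit1'):print(t,[(np.round(d['point'],4).tolist(),round(d['confidence'],2)) for d in imaging.mark_of('wrist',t)])
E
```

```text
time_s: 6.65
tool_pos: [0.5306, 0.1287, 0.1141]
tool_rot: [-0.001, 0.7, 0.715, -0.001]
contact_force: [1.0, 0.6, -5.9]
opening: 0.0282
grasp_force: 60.7
time_s: 7.15
tool_pos: [0.6077, 0.1298, 0.0689]
tool_rot: [-0.001, 0.7, 0.714, -0.001]
contact_force: [-0.6, 0.2, -7.4]
opening: 0.0285
grasp_force: 61.7
7.15 [0.60772456 0.12980453 0.06889926] (np.float64(1.079018269154568), np.float64(0.14402421886399397)) [ 0.05  0.35  1.82 -0.    0.98  0.03]
[(0.76, [np.float64(0.7799), np.float64(0.0601)], [0.0539, 0.1101], 37.29), (0.66, [np.float64(0.6077), np.float64(0.1301)], [0.0985, 0.105], -0.0), (0.16, [np.float64(0.6262), np.float64(0.1582)], [0.1224, 0.1233], 89.26)]
bay1 []
unit1 [([0.6061, 0.1303, 0.011], 0.85), ([0.4363, -0.0094, -0.003], 0.63), ([0.809, 0.0217, 0.0028], 0.59)]
```

View pics/w3.png

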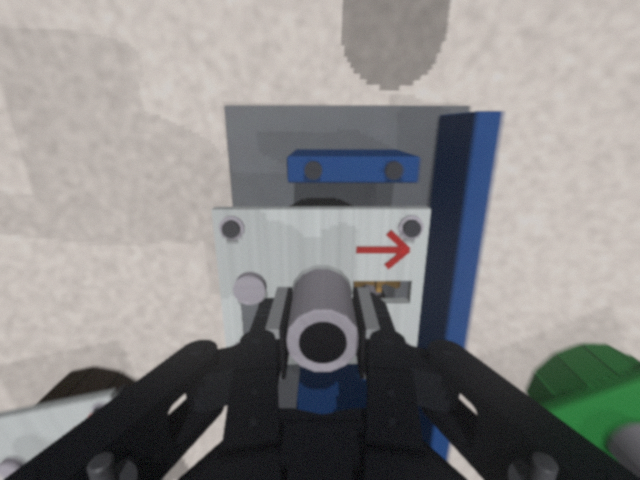

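```bash
python3 -m jog '[0,0,0,0,0,0.002,-1, 0,0,0,0,0,0.002,-1, 0,0,0,0,0,0,-1, 0,0,0,0,0,0,-1, 0,0,0,0,0,0,-1]'
python3 -m jog '[0,0,0,0,0,0.001,-1, 0,0,0,0,0,0,-1, 0,0,0,0,0,0,-1, 0,0,0,0,0,0,-1, 0,0,0,0,0,0,-1]'
```

```text
time_s: 7.85
tool_pos: [0.609, 0.13, 0.0666]
tool_rot: [0.0, 0.7, 0.714, 0.0]
contact_force: [0.6, 0.5, -6.5]
opening: 0.0285
grasp_force: 64.1
time_s: 8.35
tool_pos: [0.6093, 0.1299, 0.0658]
tool_rot: [0.0, 0.7, 0.714, 0.0]
contact_force: [-0.1, -0.0, -4.2]
opening: 0.0285
grasp_force: 64.4
```

```bash
python3 -m jog '[0,0,0,0,0,0.0005,-1, 0,0,0,0,0.003,0,-1, 0,0,0,0,0.003,0,-1, 0,0,0,0,0.003,0,-1, 0,0,0,0,0,0,-1]'
python3 -m jog '[0,0,0,0.004,0,0,-1, 0,0,0,0.003,0,0,-1, 0,0,0,0.002,0,0,-1, 0,0,0,0,0.001,0,-1, 0,0,0,0,0,0,-1]'
python3 -m jog '[0,0,0,0,0.001,0,-1, 0,0,0,0,0.001,0,-1, 0,0,0,0,0,0,-1, 0,0,0,0,0,0,-1, 0,0,0,0,0,0,-1]'
```

```text
time_s: 8.85
tool_pos: [0.6175, 0.1303, 0.0657]
tool_rot: [-0.001, 0.7, 0.714, -0.001]
contact_force: [-4.6, 0.7, 2.6]
opening: 0.0287
grasp_force: 65.0
time_s: 9.35
tool_pos: [0.6192, 0.1388, 0.0657]
tool_rot: [0.0, 0.7, 0.714, -0.0]
contact_force: [-0.8, -4.0, 3.3]
opening: 0.0285
grasp_force: 65.2
time_s: 9.85
tool_pos: [0.6195, 0.1388, 0.0658]
tool_rot: [-0.001, 0.7, 0.714, -0.002]
contact_force: [-7.2, -5.7, 7.6]
opening: 0.0279
grasp_force: 65.7
```

```bash
python3 -m jog '[0,0,0,0,0.001,0,-1, 0,0,0,0,0.001,0,-1, 0,0,0,0.001,0,0,-1, 0,0,0,0.001,0,0,-1, 0,0,0,0,0,0,-1]'
python3 -m jog '[0,0,0,0.001,0,0,-1, 0,0,0,0.001,0,0,-1, 0,0,0,0,0,0,-1, 0,0,0,0,0,0,-1, 0,0,0,0,0,0,-1]'
```

```text
time_s: 10.35
tool_pos: [0.6215, 0.1404, 0.0658]
tool_rot: [-0.001, 0.7, 0.714, -0.002]
contact_force: [-7.7, -5.7, 8.4]
opening: 0.0285
grasp_force: 65.7
time_s: 10.85
tool_pos: [0.6216, 0.141, 0.066]
tool_rot: [-0.0, 0.7, 0.714, -0.003]
contact_force: [-8.8, -10.7, 8.1]
opening: 0.0283
grasp_force: 65.9
```

```bash
python3 -m jog '[0,0,0,0,0.001,-0.0005,-1, 0,0,0,0,0.001,0,-1, 0,0,0,0,0,0,-1, 0,0,0,0,0,0,-1, 0,0,0,0,0,0,-1]'
python3 -m jog '[0,0,0,0.001,0,0,-1, 0,0,0,0.001,0,0,-1, 0,0,0,0,0,0,-1, 0,0,0,0,0,0,-1, 0,0,0,0,0,0,-1]'
python3 - <<'E'
from h import *
s=st();print(s['time_s'],s['tool_pos'],yang(s))
im=snap('wrist','w4')
E
```

```text
time_s: 11.35
tool_pos: [0.6216, 0.141, 0.066]
tool_rot: [-0.002, 0.7, 0.714, -0.005]
contact_force: [-13.5, -10.2, 11.0]
opening: 0.0282
grasp_force: 66.4
time_s: 11.85
tool_pos: [0.6216, 0.1412, 0.0661]
tool_rot: [-0.001, 0.7, 0.714, -0.006]
contact_force: [-14.7, -15.1, 11.6]
opening: 0.028
grasp_force: 66.2
11.85 [0.62161262 0.14124794 0.06611214] (np.float64(1.0903715904996159), np.float64(0.7451476438810641))
```

View pics/w4.png

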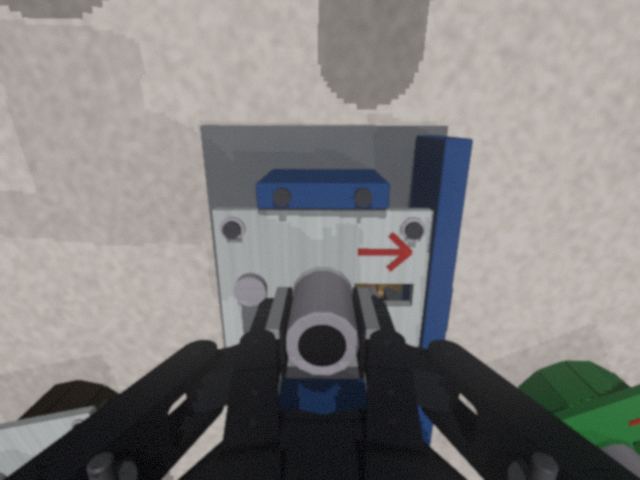

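```bash
python3 -m jog '[0,0,0,0,0,0,0.1, 0,0,0,0,0,0,0.1, 0,0,0,0,0,0,0.2, 0,0,0,0,0,0,0.2, 0,0,0,0,0,-0.03,0.2]'
python3 -m jog '[0,0,0,0,0,-0.045,0.5, 0,0,0,0,0,-0.045,1, 0,0,0,0,0,-0.04,1, 0,0,0,-0.04,-0.045,0,1, 0,0,0,-0.04,-0.045,0,1]'
python3 -m jog '[0,0,0,-0.04,-0.045,0,1, 0,0,0,-0.03,-0.044,0,1, 0,0,0,0,0,0,1, 0,0,0,0,0,0,1, 0,0,0,0,0,0,1]'
python3 - <<'E'
from h import *
s=st();print(s['time_s'],s['tool_pos'],yang(s))
im=snap('wrist','w5')
print(rects(s,'unit1',.045));print(rects(s,'unit1',.055))
for t in('unit1','unit1_slot'):print(t,[(np.round(d['point'],4).tolist(),round(d['confidence'],2)) for d in imaging.mark_of('wrist',t)])
E
```

```text
time_s: 12.4
tool_pos: [0.6211, 0.1456, 0.0904]
tool_rot: [-0.003, 0.7, 0.714, -0.003]
contact_force: [-0.4, -0.3, -0.7]
opening: 0.0514
grasp_force: 0.0
time_s: 12.9
tool_pos: [0.5521, 0.0777, 0.2279]
tool_rot: [0.002, 0.7, 0.715, 0.002]
contact_force: [0.7, -0.4, 0.2]
opening: 0.0854
grasp_force: 0.0
time_s: 13.4
tool_pos: [0.4747, 0.015, 0.2261]
tool_rot: [0.001, 0.7, 0.714, 0.001]
contact_force: [0.8, -0.1, 0.1]
opening: 0.0854
grasp_force: 0.0
13.4 [0.4747387  0.01495618 0.22608921] (np.float64(1.0985778848837224), np.float64(0.11611161506241191))
[(0.94, [np.float64(0.4365), np.float64(-0.0071)], [0.1048, 0.0911], 75.26), (0.85, [np.float64(0.4518), np.float64(-0.1884)], [0.1129, 0.1063], 27.05), (0.78, [np.float64(0.3093), np.float64(0.1663)], [0.0688, 0.0518], 88.88), (0.76, [np.float64(0.6228), np.float64(0.1415)], [0.1046, 0.0915], 89.54), (0.51, [np.float64(0.2777), np.float64(-0.157)], [0.009, 0.005], 0.0)]
[(0.94, [np.float64(0.4378), np.float64(-0.0039)], [0.1014, 0.0881], 75.14), (0.85, [np.float64(0.4523), np.float64(-0.1797)], [0.1092, 0.1029], 26.81), (0.78, [np.float64(0.3114), np.float64(0.164)], [0.0727, 0.0503], 88.88), (0.76, [np.float64(0.6211), np.float64(0.1402)], [0.1069, 0.0886], 89.35), (0.51, [np.float64(0.2805), np.float64(-0.1508)], [0.0105, 0.0145], 90.0)]
unit1 [([0.4432, -0.1983, -0.003], 0.89), ([0.8081, 0.0244, 0.0014], 0.71), ([0.6232, 0.1408, 0.0103], 0.64), ([0.4348, -0.0103, -0.0039], 0.55)]
unit1_slot [([0.2664, 0.1873, 0.0425], 0.6), ([0.4666, -0.0003, 0.045], 0.56)]
```

View pics/w5.png

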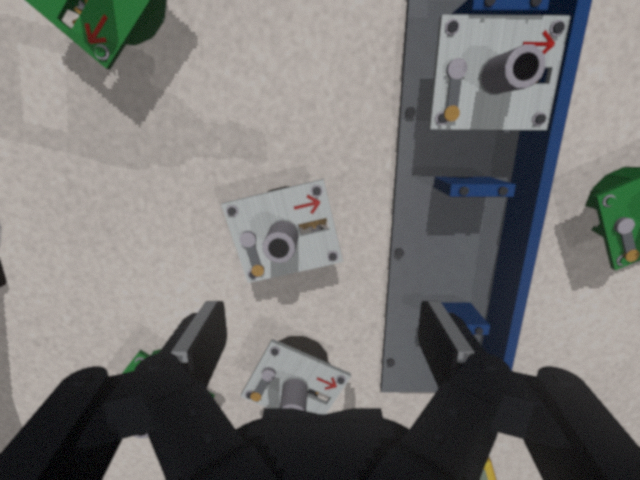

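```bash
python3 -m jog '[0,0,0,-0.0114,-0.0193,0,1, 0,0,0,-0.0114,-0.0192,0,1, 0,0,-6.83,0,0,0,1, 0,0,-6.83,0,0,0,1, 0,0,0,0,0,0.03,1]'
python3 -m jog '[0,0,0,0,0,0.03,1, 0,0,0,0,0,0.03,1, 0,0,0,0,0,0.02,1, 0,0,0,0,0,0,1, 0,0,0,0,0,0,1]'
```

```text
time_s: 14.15
tool_pos: [0.439, -0.0096, 0.1994]
tool_rot: [0.005, 0.61, 0.793, 0.002]
contact_force: [0.4, -0.2, 0.0]
opening: 0.0853
grasp_force: 0.0
time_s: 14.65
tool_pos: [0.436, -0.0088, 0.1156]
tool_rot: [-0.0, 0.61, 0.792, -0.0]
contact_force: [-0.9, 0.2, 1.2]
opening: 0.0855
grasp_force: 0.0
```

```bash
python3 -m jog '[0,0,0,0,0,0.03,1, 0,0,0,0,0,0.02,1, 0,0,0,0,0,0.011,1, 0,0,0,0,0,0,-1, 0,0,0,0,0,0,-1]'
python3 -m jog '[0,0,0,0,0,0,-1, 0,0,0,0,0,0,-1, 0,0,0,0,0,0,-1, 0,0,0,0,0,0,-1, 0,0,0,0,0,0,-1]'
python3 -m jog '[0,0,0,0,0,-0.02,-1, 0,0,0,0,0,-0.02,-1, 0,0,6.85,0,0,-0.02,-1, 0,0,6.85,0,0,0,-1, 0,0,0,0,0,0,-1]'
python3 - <<'E'
from h import *
s=st();print(s['time_s'],s['tool_pos'],yang(s))
E
```

```text
time_s: 15.15
tool_pos: [0.4367, -0.0092, 0.0556]
tool_rot: [0.001, 0.611, 0.792, 0.0]
contact_force: [0.3, -0.4, 0.3]
opening: 0.0587
grasp_force: 0.0
time_s: 15.65
tool_pos: [0.4366, -0.0092, 0.0558]
tool_rot: [0.001, 0.611, 0.792, 0.0]
contact_force: [-1.1, -0.0, 6.9]
opening: 0.0286
grasp_force: 59.3
time_s: 16.15
tool_pos: [0.4343, -0.0086, 0.1132]
tool_rot: [-0.001, 0.701, 0.714, -0.001]
contact_force: [-1.6, -0.1, -7.3]
opening: 0.0289
grasp_force: 61.3
16.15 [ 0.43426111 -0.0085831   0.11324545] (np.float64(1.0415182396652476), np.float64(0.12766981643874656))
```

```bash
python3 -m jog '[0,0,0,-0.015,0.04,0,-1, 0,0,0,0,0.045,0,-1, 0,0,0,0,0.045,0,-1, 0,0,0,0,0.0454,0,-1, 0,0,0,0,0,0.01,-1]'
python3 -m jog '[0,0,0,0,0,0.02,-1, 0,0,0,0,0,0.014,-1, 0,0,0,0,0,0.005,-1, 0,0,0,0,0,0,-1, 0,0,0,0,0,0,-1]'
python3 -m jog '[0,0,0,0,0,0.001,-1, 0,0,0,0,0.003,0.0005,-1, 0,0,0,0,0.004,0,-1, 0,0,0,0,0.003,0,-1, 0,0,0,0,0.000,0,-1]'
python3 -m jog '[0,0,0,0.004,0,0,-1, 0,0,0,0.004,0,0,-1, 0,0,0,0.002,0,0,-1, 0,0,0,0,0.001,0,-1, 0,0,0,0,0,0,-1]'
```

```text
time_s: 16.65
tool_pos: [0.6167, -0.0214, 0.1038]
tool_rot: [0.003, 0.7, 0.714, 0.002]
contact_force: [0.0, -0.2, -6.6]
opening: 0.0281
grasp_force: 62.3
time_s: 17.15
tool_pos: [0.6097, -0.0204, 0.0654]
tool_rot: [-0.002, 0.7, 0.714, -0.001]
contact_force: [-5.3, 1.5, 1.3]
opening: 0.0284
grasp_force: 65.3
time_s: 17.65
tool_pos: [0.6198, -0.0206, 0.0654]
tool_rot: [-0.002, 0.7, 0.714, -0.002]
contact_force: [-8.5, 0.8, 8.1]
opening: 0.0281
grasp_force: 66.2
time_s: 18.15
tool_pos: [0.6226, -0.0119, 0.0652]
tool_rot: [0.001, 0.7, 0.714, -0.0]
contact_force: [-1.7, -5.5, 4.1]
opening: 0.0286
grasp_force: 65.5
```

```bash
python3 -m jog '[0,0,0,0,0.001,0,-1, 0,0,0,0.001,0.001,0,-1, 0,0,0,0.001,0.001,0,-1, 0,0,0,0.001,0,0,-1, 0,0,0,0,0,0,-1]'
python3 -m jog '[0,0,0,0,0.001,0,-1, 0,0,0,0.001,0,0,-1, 0,0,0,0,0.001,0,-1, 0,0,0,0.001,0,0,-1, 0,0,0,0,0,0,-1]'
```

```text
time_s: 18.65
tool_pos: [0.6244, -0.0102, 0.0655]
tool_rot: [0.001, 0.7, 0.714, -0.003]
contact_force: [-7.9, -9.4, 8.2]
opening: 0.0283
grasp_force: 66.0
time_s: 19.15
tool_pos: [0.6245, -0.0101, 0.0656]
tool_rot: [-0.0, 0.7, 0.714, -0.006]
contact_force: [-14.5, -14.4, 10.9]
opening: 0.0286
grasp_force: 66.3
```

```bash
python3 -m jog '[0,0,0,0,0,0,0.1, 0,0,0,0,0,0,0.1, 0,0,0,0,0,0,0.2, 0,0,0,0,0,0,0.2, 0,0,0,0,0,-0.03,0.2]'
python3 -m jog '[0,0,0,0,0,-0.045,0.5, 0,0,0,0,0,-0.045,1, 0,0,0,0,0,-0.04,1, 0,0,0,-0.03,-0.03,0,1, 0,0,0,-0.03,-0.03,0,1]'
python3 -m jog '[0,0,0,-0.03,-0.03,0,1, 0,0,0,-0.03,-0.03,0,1, 0,0,0,-0.03,-0.03,0,1, 0,0,0,-0.03,-0.02,0,1, 0,0,0,0,0,0,1]'
python3 - <<'E'
from h import *
s=st();print(s['time_s'],s['tool_pos'],yang(s))
im=snap('wrist','w6')
print(rects(s,'unit1',.045));print(rects(s,'unit1',.055))
for t in('unit1',):print(t,[(np.round(d['point'],4).tolist(),round(d['confidence'],2)) for d in imaging.mark_of('wrist',t)])
E
```

```text
time_s: 19.65
tool_pos: [0.6235, -0.0044, 0.089]
tool_rot: [-0.004, 0.701, 0.714, -0.003]
contact_force: [0.2, -1.1, 0.4]
opening: 0.0512
grasp_force: 0.0
time_s: 20.15
tool_pos: [0.569, -0.0664, 0.2264]
tool_rot: [0.002, 0.7, 0.715, 0.001]
contact_force: [-0.1, -0.8, -1.1]
opening: 0.0851
grasp_force: 0.0
time_s: 20.65
tool_pos: [0.4587, -0.1909, 0.224]
tool_rot: [0.0, 0.702, 0.712, -0.0]
contact_force: [0.0, 0.3, 0.4]
opening: 0.0854
grasp_force: 0.0
20.65 [ 0.45869538 -0.19086865  0.22402581] (np.float64(0.8049449395573245), np.float64(0.06349428279826415))
[(0.91, [np.float64(0.2855), np.float64(-0.2148)], [0.103, 0.1044], 38.37), (0.9, [np.float64(0.616), np.float64(-0.032)], [0.086, 0.0456], 89.2), (0.83, [np.float64(0.4475), np.float64(-0.1989)], [0.0919, 0.1058], 26.83)]
[(0.91, [np.float64(0.2907), np.float64(-0.2115)], [0.0997, 0.1012], 38.56), (0.9, [np.float64(0.614), np.float64(-0.0342)], [0.09, 0.044], 89.2), (0.83, [np.float64(0.448), np.float64(-0.1962)], [0.0888, 0.1027], 27.12)]
unit1 [([0.4419, -0.1953, -0.0005], 0.95), ([0.6203, -0.0083, 0.0102], 0.82), ([0.2812, -0.2215, 0.0022], 0.81)]
```

```bash
python3 -m jog '[0,0,6.93,-0.0069,-0.0128,0,1, 0,0,6.93,0,0,0.02,1, 0,0,6.93,0,0,0.03,1, 0,0,6.93,0,0,0.03,1, 0,0,0,0,0,0.03,1]'
python3 -m jog '[0,0,0,0,0,0.03,1, 0,0,0,0,0,0.02,1, 0,0,0,0,0,0.0095,1, 0,0,0,0,0,0,1, 0,0,0,0,0,0,-1]'
python3 -m jog '[0,0,0,0,0,0,-1, 0,0,0,0,0,0,-1, 0,0,0,0,0,0,-1, 0,0,0,0,0,0,-1, 0,0,0,0,0,0,-1]'
python3 -m jog '[0,0,0,0,0,-0.02,-1, 0,0,-7.0,0,0,-0.02,-1, 0,0,-7.0,0,0,-0.02,-1, 0,0,-7.0,0,0,0,-1, 0,0,-6.95,0,0,0,-1]'
python3 - <<'E'
from h import *
s=st();print(s['time_s'],s['tool_pos'],yang(s))
E
```

```text
time_s: 21.35
tool_pos: [0.4485, -0.1945, 0.1129]
tool_rot: [0.0, 0.851, 0.525, 0.0]
contact_force: [-0.1, -0.3, 0.7]
opening: 0.085
grasp_force: 0.0
time_s: 21.85
tool_pos: [0.4485, -0.1956, 0.0552]
tool_rot: [0.001, 0.851, 0.525, 0.0]
contact_force: [0.1, -0.1, -0.1]
opening: 0.0732
grasp_force: 0.0
time_s: 22.35
tool_pos: [0.4483, -0.1962, 0.0555]
tool_rot: [0.001, 0.851, 0.525, 0.0]
contact_force: [0.1, 0.4, 6.0]
opening: 0.0285
grasp_force: 60.0
time_s: 22.85
tool_pos: [0.4464, -0.1949, 0.1131]
tool_rot: [-0.001, 0.698, 0.717, -0.0]
contact_force: [0.4, 0.2, -5.6]
opening: 0.0286
grasp_force: 61.1
22.85 [ 0.44635807 -0.19493206  0.11311624] (np.float64(1.5408873425436793), np.float64(0.14526714545655148))
```

```bash
python3 -m jog '[0,0,0,0.022,0.035,0,-1, 0,0,0,0,0.045,0,-1, 0,0,0,0,0.045,0,-1, 0,0,0,0,0.0425,0,-1, 0,0,0,0,0,0.01,-1]'
python3 -m jog '[0,0,0,0,0,0.02,-1, 0,0,0,0,0,0.013,-1, 0,0,0,0,0,0.004,-1, 0,0,0,0,0,0,-1, 0,0,0,0,0,0,-1]'
python3 - <<'E'
from h import *
s=st();print(s['time_s'],s['tool_pos'],yang(s))
im=snap('wrist','w7')
print(rects(s,'unit1',.057))
E
python3 -m jog '[0,0,0,0,0,0.001,-1, 0,0,0,0,0.003,0.0005,-1, 0,0,0,0,0.004,0,-1, 0,0,0,0,0.003,0,-1, 0,0,0,0,0.000,0,-1]'
python3 -m jog '[0,0,0,0.004,0,0,-1, 0,0,0,0.004,0,0,-1, 0,0,0,0.002,0,0,-1, 0,0,0,0,0.001,0,-1, 0,0,0,0,0,0,-1]'
python3 -m jog '[0,0,0,0,0.001,0,-1, 0,0,0,0.001,0.001,0,-1, 0,0,0,0.001,0.001,0,-1, 0,0,0,0.001,0,0,-1, 0,0,0,0,0,0,-1]'
```

```text
time_s: 23.35
tool_pos: [0.6191, -0.17, 0.1039]
tool_rot: [0.002, 0.699, 0.715, 0.001]
contact_force: [-0.1, -0.3, -5.8]
opening: 0.0287
grasp_force: 62.1
time_s: 23.85
tool_pos: [0.6141, -0.1701, 0.0669]
tool_rot: [0.0, 0.699, 0.715, 0.0]
contact_force: [-0.2, -0.2, -4.9]
opening: 0.0284
grasp_force: 63.4
23.85 [ 0.61413072 -0.17008674  0.06688584] (np.float64(1.2450061489660977), np.float64(0.025216416242896753))
[(0.59, [np.float64(0.624), np.float64(-0.0503)], [0.1027, 0.0166], 88.75), (0.56, [np.float64(0.6156), np.float64(-0.174)], [0.1043, 0.101], 88.77)]
time_s: 24.45
tool_pos: [0.6255, -0.1699, 0.0661]
tool_rot: [0.001, 0.699, 0.715, 0.0]
contact_force: [0.4, 0.5, -4.8]
opening: 0.0286
grasp_force: 63.5
time_s: 24.95
tool_pos: [0.6249, -0.1593, 0.0658]
tool_rot: [-0.001, 0.699, 0.715, -0.0]
contact_force: [-1.5, 0.4, -3.1]
opening: 0.0285
grasp_force: 63.6
time_s: 25.45
tool_pos: [0.6264, -0.1587, 0.0658]
tool_rot: [-0.001, 0.699, 0.715, -0.003]
contact_force: [-7.2, -4.8, -0.5]
opening: 0.028
grasp_force: 63.6
```

View pics/w7.png

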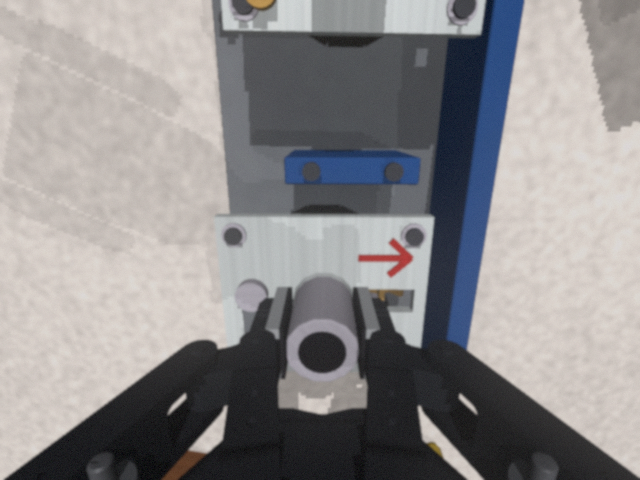

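```bash
python3 -m jog '[0,0,0,0,0.001,0.0005,-1, 0,0,0,0.001,0.001,0.0005,-1, 0,0,0,0,0.001,0,-1, 0,0,0,0.001,0,0,-1, 0,0,0,0,0,0,-1]'
python3 -m jog '[0,0,0,0,0.001,0,-1, 0,0,0,0.001,0,0,-1, 0,0,0,0,0.001,0,-1, 0,0,0,0.001,0,0,-1, 0,0,0,0,0,0,-1]'
```

```text
time_s: 25.95
tool_pos: [0.6266, -0.1585, 0.0657]
tool_rot: [-0.003, 0.699, 0.715, -0.006]
contact_force: [-18.2, -9.3, 7.7]
opening: 0.0284
grasp_force: 64.9
time_s: 26.45
tool_pos: [0.6266, -0.1583, 0.0658]
tool_rot: [-0.004, 0.699, 0.715, -0.009]
contact_force: [-23.9, -14.5, 9.9]
opening: 0.0284
grasp_force: 65.5
```

```bash
python3 -m jog '[0,0,0,0,0,0,0.1, 0,0,0,0,0,0,0.1, 0,0,0,0,0,0,0.2, 0,0,0,0,0,0,0.2, 0,0,0,0,0,-0.03,0.2]'
python3 -m jog '[0,0,0,0,0,-0.045,0.5, 0,0,0,0,0,-0.045,1, 0,0,0,0,-0.03,-0.04,1, 0,0,0,0.01,-0.03,-0.04,1, 0,0,0,0.01,-0.03,-0.04,1]'
python3 - <<'E'
from h import *
s=st();print(s['time_s'],s['tool_pos'],yang(s))
im=snap('wrist','w8')
print(rects(s,'unit1',.055))
snap('top','top1')
for c in('wrist','top'):
  for t in('unit1',):print(t,[(np.round(d['point'],4).tolist(),round(d['confidence'],2)) for d in imaging.mark_of(c,t)])
E
```

```text
time_s: 26.95
tool_pos: [0.6305, -0.1508, 0.0904]
tool_rot: [-0.004, 0.699, 0.715, -0.001]
contact_force: [1.4, 0.4, -0.9]
opening: 0.051
grasp_force: 0.0
time_s: 27.45
tool_pos: [0.5434, -0.1343, 0.3053]
tool_rot: [0.001, 0.699, 0.715, 0.0]
contact_force: [0.8, 0.9, 0.7]
opening: 0.0854
grasp_force: 0.0
27.45 [ 0.54336037 -0.13429738  0.30525531] (np.float64(1.2961732251051876), np.float64(0.09598800492608012))
[(0.91, [np.float64(0.7406), np.float64(0.0282)], [0.0055, 0.016], 90.0), (0.82, [np.float64(0.6239), np.float64(-0.0091)], [0.1056, 0.0888], 89.54), (0.58, [np.float64(0.6264), np.float64(-0.1608)], [0.1065, 0.0934], 89.45)]
unit1 [([0.6244, -0.0094, 0.0067], 0.91), ([0.6227, -0.1617, 0.0105], 0.77), ([0.2852, -0.221, 0.0029], 0.66), ([0.8126, 0.0226, -0.0], 0.56), ([0.6551, -0.0087, 0.0551], 0.49)]
unit1 [([0.2876, 0.2096, 0.0024], 0.94), ([0.6215, 0.1409, 0.0063], 0.92), ([0.8115, 0.0215, -0.0012], 0.88), ([0.2792, -0.2228, 0.0002], 0.8), ([0.6249, -0.1615, 0.0097], 0.66), ([0.6267, -0.0109, 0.0087], 0.58)]
```

View pics/w8.png

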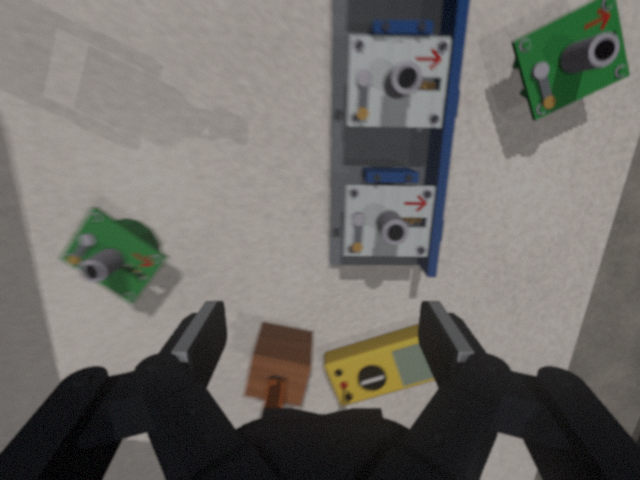

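```bash
python3 -m jog '[0,0,0,-0.04,-0.015,0,1, 0,0,0,-0.04,-0.015,0,1, 0,0,0,-0.04,-0.015,0,1, 0,0,0,-0.04,-0.01,0,1, 0,0,0,-0.03,0,0,1]'
python3 - <<'E'
from h import *
s=st();print(s['time_s'],s['tool_pos'],yang(s))
im=snap('wrist','w9')
print('block',rects(s,'block',.078));print('spoon',rects(s,'spoon',.15))
for t in('block_mouth','block','spoon'):print(t,[(np.round(d['point'],4).tolist(),round(d['confidence'],2)) for d in imaging.mark_of('wrist',t)])
snap('top','top2')
for t in('block_mouth','block','spoon'):print(t,[(np.round(d['point'],4).tolist(),round(d['confidence'],2)) for d in imaging.mark_of('top',t)])
E
```

```text
time_s: 28.2
tool_pos: [0.492, -0.3281, 0.3004]
tool_rot: [-0.002, 0.7, 0.714, -0.0]
contact_force: [0.1, 0.2, -0.1]
opening: 0.0855
grasp_force: 0.0
28.2 [ 0.49198362 -0.32806609  0.30040775] (np.float64(1.1718011200978995), np.float64(0.24434440173964805))
block [(0.57, [np.float64(0.4936), np.float64(-0.3718)], [0.0881, 0.0812], 11.61)]
spoon [(0.69, [np.float64(0.4923), np.float64(-0.368)], [0.0418, 0.0249], 2.05)]
block_mouth [([0.4968, -0.3826, 0.0774], 0.58)]
block [([0.4899, -0.3804, 0.0017], 0.58)]
spoon [([0.4913, -0.3835, 0.0099], 0.78)]
block_mouth [([0.4908, -0.3783, 0.0782], 0.64)]
block [([0.4878, -0.376, -0.001], 0.65)]
spoon []
```

View pics/w9.png

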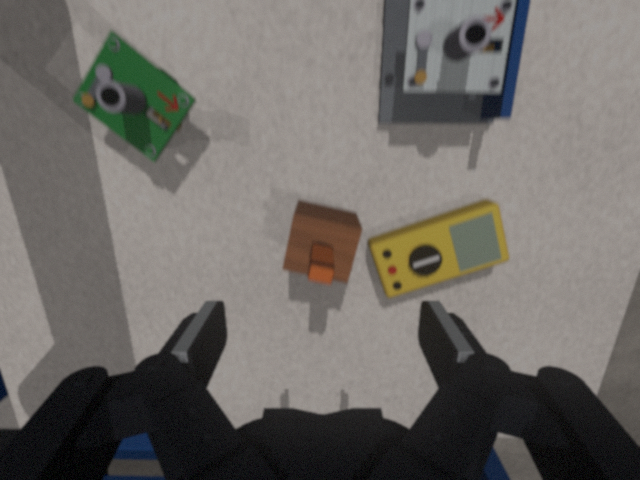

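```bash
python3 - <<'E'
from h import *
s=st();im=cv2.imread('pics/w9.png')
b=(.44,.54,-.44,-.33)
a=ortho(im,s,.150,.46,.53,-.42,-.34,5000);c=ortho(im,s,.078,*b,ppm=3500)
v=np.zeros((400,800,3),np.uint8);v[:350,:400]=a;v[:350,400:785]=c
cv2.imwrite('pics/c1.png',v)
hsv=cv2.cvtColor(a,cv2.COLOR_BGR2HSV)
m=((hsv[...,2]>150)&(hsv[...,1]>150)).astype(np.uint8)
k=max(cv2.findContours(m,0,1)[0],key=cv2.contourArea);(u,w),(p,q),an=cv2.minAreaRect(k)
print(.53-w/5000,-.34-u/5000,p/5,q/5,an)
E
```

```text
Traceback (most recent call last):
ValueError: could not broadcast input array from shape (350,399,3) into shape (350,400,3)
```

```bash
python3 - <<'E'
from h import *
s=st();im=cv2.imread('pics/w9.png')
b=(.44,.54,-.44,-.33)
a=cv2.resize(ortho(im,s,.150,.46,.53,-.42,-.34,5000),(400,350));c=cv2.resize(ortho(im,s,.078,*b,ppm=3500),(385,350))
v=np.zeros((400,800,3),np.uint8);v[:350,:400]=a;v[:350,400:785]=c
cv2.imwrite('pics/c1.png',v)
hsv=cv2.cvtColor(a,cv2.COLOR_BGR2HSV)
m=((hsv[...,2]>150)&(hsv[...,1]>150)).astype(np.uint8)
k=max(cv2.findContours(m,0,1)[0],key=cv2.contourArea);(u,w),(p,q),an=cv2.minAreaRect(k)
print(.53-w/5000,-.34-u/5000,p/5,q/5,an)
E
```

```text
0.49320695800781256 -0.37964971618652343 9.009194946289062 17.849551391601562 11.689369201660156
```

View pics/c1.png

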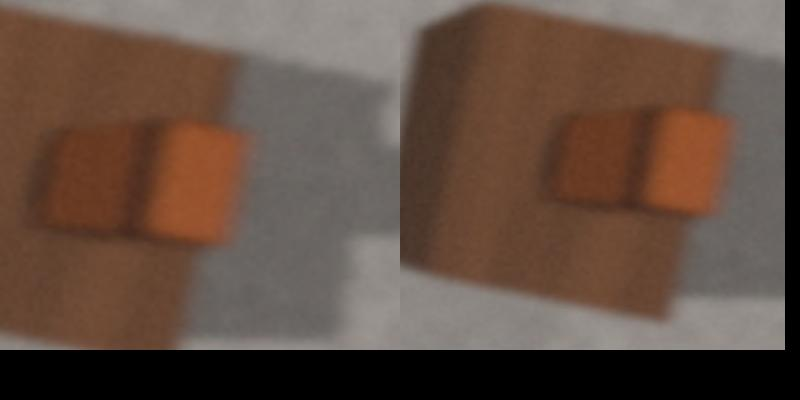

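```bash
python3 -m jog '[0,0,0,-0.026,0.0003,0,1, 0,0,0,-0.026,0.0003,0,1, 0,0,6.4,0,0,0,1, 0,0,6.4,0,0,0.02,1, 0,0,0,0,0,0,1]'
python3 - <<'E'
from h import *
s=st();print(s['time_s'],s['tool_pos'],yang(s))
im=snap('wrist','w10')
for t in('block_mouth','block','spoon'):print(t,[(np.round(d['point'],4).tolist(),round(d['confidence'],2)) for d in imaging.mark_of('wrist',t)])
a=cv2.resize(ortho(im,s,.150,.46,.53,-.42,-.34,5000),(400,350));c=cv2.resize(ortho(im,s,.078,.44,.54,-.44,-.33,ppm=3500),(385,350))
v=np.zeros((400,800,3),np.uint8);v[:350,:400]=a;v[:350,400:785]=c
cv2.imwrite('pics/c2.png',v)
E
```

```text
time_s: 29.2
tool_pos: [0.4941, -0.3767, 0.2805]
tool_rot: [-0.003, 0.774, 0.633, -0.0]
contact_force: [-0.8, 0.6, -0.1]
opening: 0.0856
grasp_force: 0.0
29.2 [ 0.49410366 -0.37671967  0.28045887] (np.float64(-11.497410441609405), np.float64(0.2878508949552372))
block_mouth [([0.4924, -0.3792, 0.0742], 0.55)]
block [([0.4869, -0.3806, -0.0033], 0.94)]
spoon [([0.4931, -0.3822, 0.0123], 0.85)]
```

View pics/c2.png

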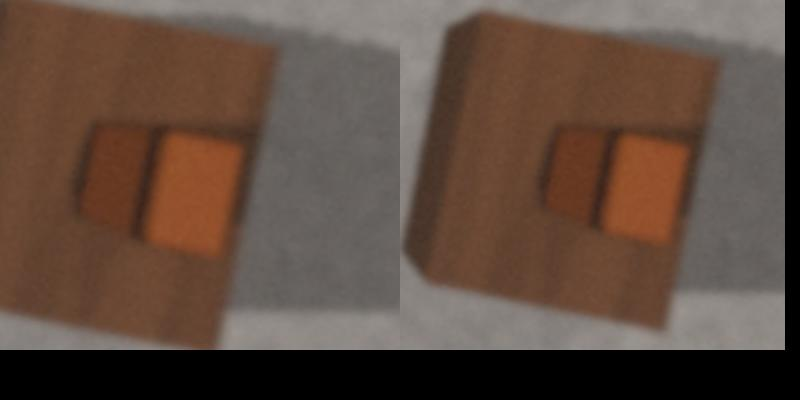

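```bash
python3 -m jog '[0,0,0.15,-0.0031,-0.0015,0.04,1, 0,0,0,0,0,0.04,1, 0,0,0,0,0,0.04,1, 0,0,0,0,0,0.04,1, 0,0,0,0,0,0.02,1]'
python3 -m jog '[0,0,0,0,0,0,1, 0,0,0,0,0,0,-1, 0,0,0,0,0,0,-1, 0,0,0,0,0,0,-1, 0,0,0,0,0,0,-1]'
python3 -m jog '[0,0,0,0,0,0,-1, 0,0,0,0,0,0,-1, 0,0,0,0,0,0,-1, 0,0,0,0,0,0,-1, 0,0,0,0,0,0,-1]'
python3 - <<'E'
from h import *
s=st();print(s['time_s'],s['tool_pos'],yang(s))
im=snap('wrist','w11')
a=cv2.resize(ortho(im,s,.150,.46,.53,-.42,-.34,5000),(400,350));
v=np.zeros((480,800,3),np.uint8);v[:350,:400]=a;v[:400,400:800]=im[80:480,120:520]
cv2.imwrite('pics/c3.png',v)
E
```

```text
time_s: 29.9
tool_pos: [0.4916, -0.3793, 0.1]
tool_rot: [-0.002, 0.775, 0.632, -0.0]
contact_force: [0.1, -0.2, -0.2]
opening: 0.0854
grasp_force: 0.0
time_s: 30.4
tool_pos: [0.4933, -0.3815, 0.1051]
tool_rot: [0.001, 0.775, 0.632, 0.0]
contact_force: [-7.0, 1.9, 2.8]
opening: 0.0286
grasp_force: 1.6
time_s: 30.9
tool_pos: [0.4931, -0.3813, 0.1047]
tool_rot: [0.001, 0.775, 0.631, -0.0]
contact_force: [-1.4, 0.9, 5.8]
opening: 0.0234
grasp_force: 61.0
30.9 [ 0.49311752 -0.38132068  0.1046817 ] (np.float64(-11.679101495332072), np.float64(0.08321661225743415))
```

View pics/c3.png

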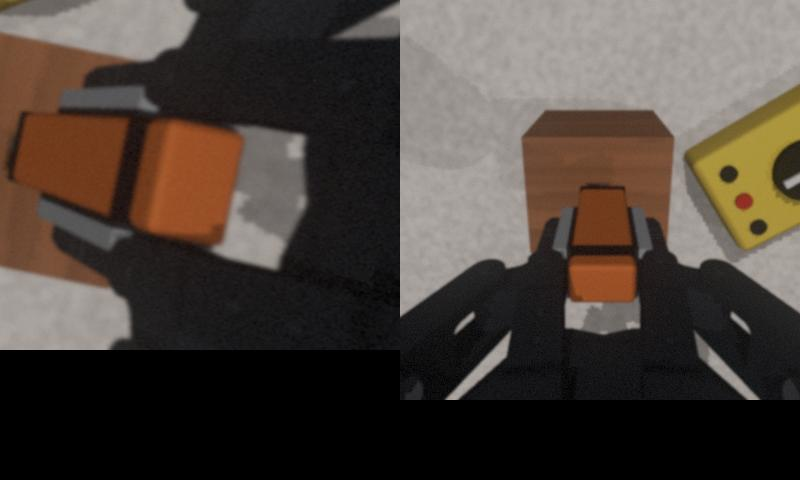

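```bash
python3 -m jog '[0,0,0,0,0,-0.015,-1, 0,0,0,0,0,-0.02,-1, 0,0,0,0,0,-0.03,-1, 0,0,0,0,0,-0.03,-1, 0,0,0,0,0,-0.03,-1]'
python3 -m jog '[0,0,-6.37,0,0,0,-1, 0,0,-6.36,0,0,0,-1, 0,0,0,0.036,0.027,0,-1, 0,0,0,0.036,0.027,0,-1, 0,0,0,0.036,0.027,0,-1]'
python3 -m jog '[0,0,0,0.036,0.027,0,-1, 0,0,0,0.036,0.027,0,-1, 0,0,0,0.0365,0.028,0,-1, 0,0,0,0,0,0,-1, 0,0,0,0,0,0,-1]'
python3 - <<'E'
from h import *
s=st();print(s['time_s'],s['tool_pos'],yang(s),s['joint_positions'].round(2))
E
```

```text
time_s: 31.45
tool_pos: [0.4925, -0.3804, 0.2293]
tool_rot: [-0.0, 0.775, 0.631, 0.0]
contact_force: [0.1, -0.3, -1.3]
opening: 0.0232
grasp_force: 60.2
time_s: 31.95
tool_pos: [0.5721, -0.2702, 0.2283]
tool_rot: [-0.0, 0.701, 0.713, 0.0]
contact_force: [0.8, -0.5, -0.4]
opening: 0.0234
grasp_force: 60.2
time_s: 32.45
tool_pos: [0.6519, -0.1602, 0.2279]
tool_rot: [-0.0, 0.7, 0.714, -0.0]
contact_force: [0.5, -0.0, -1.4]
opening: 0.0232
grasp_force: 60.1
32.45 [ 0.65185454 -0.16017311  0.22788718] (np.float64(1.1860931114984272), np.float64(0.06058204883580333)) [-0.39  0.28  1.59 -0.    1.27 -0.41]
```

```bash
python3 -m jog '[0,0,0,-0.001,0,0.03,-1, 0,0,0,0,0,0.025,-1, 0,0,0,0,0,0.013,-1, 0,0,0,0,0,0,-1, 0,0,0,0,0,0,-1]'
python3 - <<'E'
from h import *
s=st();print(s['time_s'],s['tool_pos'],yang(s))
im=snap('wrist','w12');im2=snap('side','side1')
f,c=K('side');R=np.array(c['R']);t=np.array(c['t']);p=R@[.6576,-.159,.055]+t;u,v=int(f*p[0]/p[2]+c['cx']),int(f*p[1]/p[2]+c['cy']);print(u,v)
v0=np.zeros((480,800,3),np.uint8)
v0[:,:400]=cv2.resize(im[200:380,245:395],(400,480),interpolation=cv2.INTER_CUBIC)
v0[:,400:]=cv2.resize(im2[v-60:v+36,u-40:u+40],(400,480),interpolation=cv2.INTER_CUBIC)
cv2.imwrite('pics/c4.png',v0)
E
```

```text
time_s: 32.95
tool_pos: [0.6518, -0.1633, 0.161]
tool_rot: [0.0, 0.701, 0.713, 0.0]
contact_force: [0.2, -0.4, -1.3]
opening: 0.0234
grasp_force: 60.2
32.95 [ 0.65181228 -0.16329092  0.16103179] (np.float64(0.9804361182210465), np.float64(0.04484933897640841))
290 182
```

View pics/c4.png

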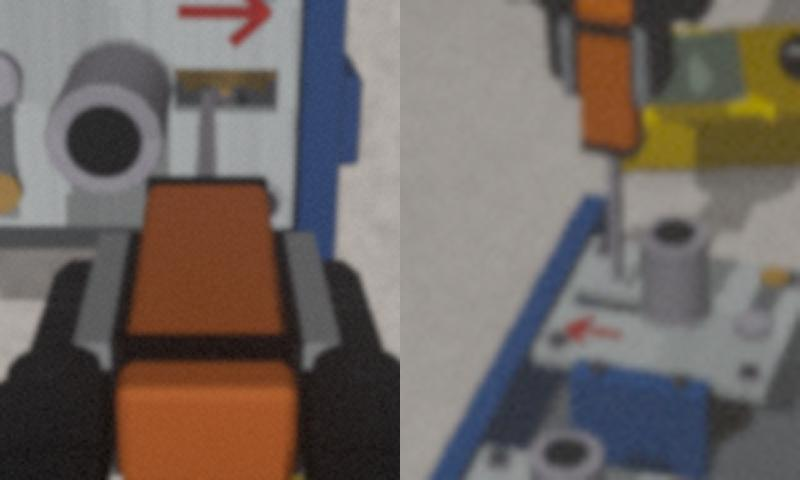

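```bash
python3 - <<'E'
from h import *
s=st()
def ray(u,v,z):
    f,c,T=wcam(s);d=T[:3,:3]@[(u-c['cx'])/f,(v-c['cy'])/f,1];return (T[:3,3]+d*(z-T[2,3])/d[2]).round(4)
for n,u,v,z in(('slotTL',175,70,.055),('TR',277,70,.055),('BR',277,108,.055),('BL',175,108,.055),('tip',207,90,.0663)):
    print(n,ray(245+u/2.667,200+v/2.667,z))
f,c=K('side');R=np.array(c['R']);t=np.array(c['t']);P=lambda X:(lambda p:(f*p[0]/p[2]+c['cx'],f*p[1]/p[2]+c['cy']))(R@X+t)
def crop(X):
    u,v=P(np.array(X));return round(400+(u-250)*5),round((v-122)*5)
print('expected side crop: slot',crop([.6576,-.159,.055]),'tip',crop([.6518,-.1603,.0663]),'sleeve top',crop([.6266,-.159,.097]))
E
```

```text
slotTL [ 0.6442 -0.1562  0.055 ]
TR [ 0.6739 -0.1558  0.055 ]
BR [ 0.6744 -0.1675  0.055 ]
BL [ 0.6443 -0.1679  0.055 ]
tip [ 0.6535 -0.1586  0.0663]
expected side crop: slot (605, 303) tip (618, 282) sleeve top (671, 236)
```

```bash
python3 -m jog '[0,0,0,0.0005,0,0.008,-1, 0,0,0,0,0,0.006,-1, 0,0,0,0,0,0.005,-1, 0,0,0,0,0,0.004,-1, 0,0,0,0,0,0,-1]'
python3 -m jog '[0,0,0,0,0,0,-1, 0,0,0,0,0,0,-1, 0,0,0,0,0,0,-1, 0,0,0,0,0,0,-1, 0,0,0,0,0,0,-1]'
```

```text
time_s: 33.55
tool_pos: [0.6512, -0.1616, 0.136]
tool_rot: [-0.001, 0.701, 0.714, -0.0]
contact_force: [-0.6, 0.6, -1.9]
opening: 0.0232
grasp_force: 60.2
time_s: 34.05
tool_pos: [0.6519, -0.1619, 0.1375]
tool_rot: [0.0, 0.701, 0.714, 0.0]
contact_force: [-0.7, -0.2, -0.8]
opening: 0.0231
grasp_force: 60.2
```

```bash
python3 -m jog '[0,0,0,0,0.003,0,-1, 0,0,0,0,0.003,0,-1, 0,0,0,0,0.003,0,-1, 0,0,0,0,0.0025,0,-1, 0,0,0,0,0,0,-1]'
python3 -m jog '[0,0,0,0,0,0,-1, 0,0,0,0,0,0,-1, 0,0,0,0,0,0,-1, 0,0,0,0,0,0,-1, 0,0,0,0,0,0,-1]'
```

```text
time_s: 34.55
tool_pos: [0.6641, -0.1616, 0.1374]
tool_rot: [0.001, 0.701, 0.714, 0.001]
contact_force: [-0.3, 0.6, -1.4]
opening: 0.0231
grasp_force: 60.1
time_s: 35.05
tool_pos: [0.6633, -0.1616, 0.1373]
tool_rot: [0.0, 0.701, 0.714, 0.0]
contact_force: [0.7, -0.1, -1.8]
opening: 0.0231
grasp_force: 60.1
```

```bash
python3 -m jog '[0,0,0,0,0,-0.018,-1, 0,0,0,0,0,0,-1, 0,0,0,0,-0.006,0,-1, 0,0,0,0,-0.0055,0,-1, 0,0,0,0,0,0,-1]'
python3 - <<'E'
from h import *
s=st();print(s['time_s'],s['tool_pos'],yang(s))
im=snap('wrist','w13')
v0=np.zeros((480,800,3),np.uint8)
v0[:,:400]=cv2.resize(cv2.imread('pics/w12.png')[210:270,300:350],(400,480),interpolation=cv2.INTER_CUBIC)
v0[:,400:]=cv2.resize(im[210:270,300:350],(400,480),interpolation=cv2.INTER_CUBIC)
cv2.imwrite('pics/c5.png',v0)
E
python3 -m jog '[0,0,0,0,0,0.009,-1, 0,0,0,0,0,0.009,-1, 0,0,0,0,0,0,-1, 0,0,0,0,0,0,-1, 0,0,0,0,0,0,-1]'
python3 -m jog '[0,0,0,0,0.003,0,-1, 0,0,0,0,0.002,0,-1, 0,0,0,0,0,0,-1, 0,0,0,0,0,0,-1, 0,0,0,0,0,0,-1]'
python3 -m jog '[0,0,0,0,0.002,0,-1, 0,0,0,0,0,0,-1, 0,0,0,0,0,0,-1, 0,0,0,0,0,0,-1, 0,0,0,0,0,0,-1]'
```

```text
time_s: 35.55
tool_pos: [0.6506, -0.1617, 0.1547]
tool_rot: [-0.001, 0.701, 0.713, -0.0]
contact_force: [-0.7, -0.6, -0.8]
opening: 0.0231
grasp_force: 60.2
35.55 [ 0.65061871 -0.16169389  0.15472206] (np.float64(1.0269084519671603), np.float64(0.08923861096728768))
time_s: 36.1
tool_pos: [0.6519, -0.1618, 0.1372]
tool_rot: [-0.0, 0.701, 0.714, -0.0]
contact_force: [0.1, -0.7, -0.6]
opening: 0.0233
grasp_force: 60.2
time_s: 36.6
tool_pos: [0.6568, -0.1618, 0.1374]
tool_rot: [0.0, 0.701, 0.714, -0.0]
contact_force: [-1.8, 0.0, -0.1]
opening: 0.0234
grasp_force: 60.3
time_s: 37.1
tool_pos: [0.6591, -0.1617, 0.1373]
tool_rot: [0.0, 0.701, 0.713, 0.0]
contact_force: [-0.8, -0.5, -1.7]
opening: 0.0233
grasp_force: 60.2
```

View pics/c5.png

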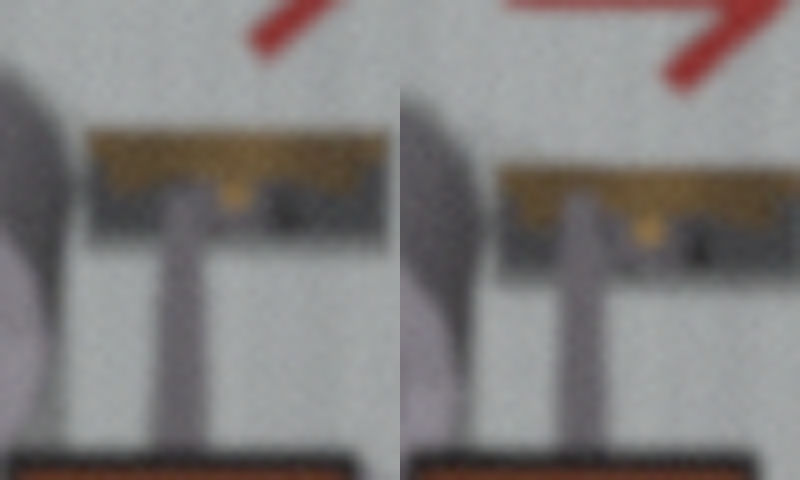

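```bash
cat >> h.py <<'E'
def rayz(s,u,v,z):
    f,c,T=wcam(s);d=T[:3,:3]@[(u-c['cx'])/f,(v-c['cy'])/f,1];return T[:3,3]+d*(z-T[2,3])/d[2]
def tooth(im,s,cx,cy):
    """ortho at tooth-tip height around slot; per-column (2 mm bins) yellow score"""
    o=ortho(im,s,.047,cx-.02,cx+.02,cy-.012,cy+.012,2000).astype(float)
    yl=o[...,2]-o[...,0]           # R-B ; rows=x (decreasing), cols=y
    m=(yl>60)&(o[...,2]>110)
    return (m.sum(), [int(m[r:r+4].sum()) for r in range(m.shape[0]-4,-1,-4)], np.round(yl.max()), [int(yl[r:r+4].max()) for r in range(m.shape[0]-4,-1,-4)])
E
python3 - <<'E'
from h import *
s=st();print(s['time_s'],s['tool_pos'])
im=snap('wrist','w14')
print('mid',tooth(im,s,.6576,-.159))
im=cv2.imread('pics/w13.png');s['tool_pos']=np.array([.6506,-.1617,.1547]);print('rest',tooth(im,s,.6576,-.159))
E
```

```text
37.1 [ 0.65906111 -0.1617096   0.13733896]
mid (np.int64(30), [0, 0, 0, 0, 0, 0, 0, 0, 0, 0, 6, 18, 6, 0, 0, 0, 0, 0, 0, 0], np.float64(89.0), [2, 3, 41, 46, 43, 42, 45, 37, 47, 43, 79, 89, 85, 43, 42, 42, 40, 19, -2, -2])
rest (np.int64(24), [0, 0, 0, 0, 0, 0, 0, 0, 0, 0, 1, 17, 6, 0, 0, 0, 0, 0, 0, 0], np.float64(85.0), [1, 2, 28, 38, 41, 37, 33, 41, 49, 60, 62, 85, 85, 44, 37, 35, 35, 27, -1, -2])
```

```bash
cat >> h.py <<'E'
def ymap(im,s,cx,cy):
    o=ortho(im,s,.047,cx-.018,cx+.022,cy-.014,cy+.012,1000).astype(int)
    yl=(o[...,2]-o[...,0]).clip(0,99)[::-1].T   # rows: y decreasing, cols x increasing
    return '\n'.join(' '.join('%2d'%v for v in r) for r in yl[::2])
E
python3 - <<'E'
from h import *
s=st();print('mid');print(ymap(cv2.imread('pics/w14.png'),s,.6576,-.159))
s['tool_pos']=np.array([.6506,-.1617,.1547]);print('rest');print(ymap(cv2.imread('pics/w13.png'),s,.6576,-.159))
E
```

```text
mid
 0  0  0  0  0  0  0  0  0  0  0  0  0  0  0  0  0  8 28 61 83 89 76 49 18  3  0  0  0  0  0  0  0  0  0  0  0  0  0  0
 0  0  0  0  0  0  0  0  0  0  0  0  0  0  0  0  0 14 43 70 70 47 21  4  0  0  0  0  0  0  0  0  0  0  0  0  0  0  0  0
 0  0  0  0  0  0  0  0  0  0  0  0  0  0  0  0  0  0  3 11  7  0  0  0  0  0  0  0  0  0  0  0  0  0  0  0  0  0  0  0
 0  0  0  0  0  0  0  0  0  0  0  0  0  0  0  0  0  0  0  0  0  0  0  0  0  0  0  0  0  0  0  0  0  0  0  0  0  0  0  0
 0  0  0  0  0  0  0  0  0  0  0  0  0  0  0  0  0  0  0  0  0  0  0  0  0  0  0  0  0  0  0  0  0  0  0  0  0  0  0  0
 0  0  1  3  4  4  2  3  3  2  4  4  1  2  3  5  6  1  0  0  0  1  3  3  3  1  2  3  2  3  3  0  0  0  0  0  0  0  0  0
 0  1 19 36 40 38 36 34 34 35 37 33 23 22 29 38 34 17  1  0  5 20 36 41 37 37 38 39 38 38 36 27  7  0  0  0  0  0  0  0
 0  0 19 36 39 37 31 29 30 35 43 39 29 30 38 44 34 13  2  0  1 15 37 45 37 29 29 32 34 37 36 27  4  0  0  0  0  0  0  0
 0  1  2  3  3  1  0  2 11 28 43 41 31 21 14 11  8  3  0  0  0 13 36 44 29 10  2  0  3  2  4  3  0  0  0  0  0  0  0  0
 0  0  0  0  0  
[... 1328 characters left out ...]
0 37 30 18 11 13 24 39 46 49 48 50 51 49 48 45 41 39 36 35 36 35 33 26 17 11  5  0  0  0  0  0  0  0
 0  0  0  1 11 27 33 30 20  5  0  0  5 10 15 26 44 54 47 27 18 13 12 12 18 24 25 27 27 18  8  1  0  0  0  0  0  0  0  0
 0  0  0  0  0  3  5  5  2  0  0  0  0  0  1 13 36 50 40 16  2  0  0  0  0  0  0  0  2  0  0  0  0  0  0  0  0  0  0  0
 1  0  0  0  0  0  0  0  0  0  0  0  0  0  0  0  2  5  2  1  0  0  0  0  0  0  0  0  0  0  0  0  0  0  0  0  0  0  0  0
 0  0  0  0  0  0  0  0  0  0  0  0  0  0  0  0  0  0  0  0  0  0  0  0  0  0  0  0  0  0  0  0  0  0  0  0  0  0  0  0
 0  0  0  0  0  0  0  0  0  0  0  0  0  0  0  0  0  0  0  0  0  0  0  0  0  0  0  0  0  0  0  0  0  0  0  0  0  0  0  0
```

```bash
cat >> h.py <<'E'
def chk(name,cx,cy):
    """tooth columns (x, mm from slot centre, camera bias ~-1) in the lower slot rows"""
    s=st();im=snap('wrist',name);o=ortho(im,s,.047,cx-.018,cx+.022,cy-.014,cy+.012,1000).astype(int)
    yl=(o[...,2]-o[...,0]).clip(0,99)[::-1].T
    print(round(s['time_s'],2),s['tool_pos'].round(4),s['contact_force'].round(1),'rows16-20:');print(*(yl[16:21:2].tolist()),sep='\n')
E
python3 -m jog '[0,0,0,0,0.0025,0,-1, 0,0,0,0,0.0022,0,-1, 0,0,0,0,0,0,-1, 0,0,0,0,0,0,-1, 0,0,0,0,0,0,-1]'
python3 -c "from h import *;chk('a1',.6576,-.159)"
```

```text
time_s: 37.65
tool_pos: [0.6636, -0.1617, 0.1373]
tool_rot: [0.0, 0.701, 0.714, 0.0]
contact_force: [0.1, 0.2, -1.2]
opening: 0.0233
grasp_force: 60.2
37.65 [ 0.6636 -0.1617  0.1373] [ 0.1  0.2 -1.2] rows16-20:
[0, 0, 0, 0, 12, 27, 33, 31, 25, 19, 16, 7, 7, 8, 14, 27, 45, 49, 36, 19, 10, 4, 1, 0, 1, 3, 15, 29, 26, 20, 7, 0, 0, 0, 0, 0, 0, 0, 0, 0]
[0, 0, 0, 0, 0, 1, 2, 1, 0, 0, 0, 0, 0, 0, 3, 19, 43, 49, 35, 11, 1, 0, 0, 0, 0, 0, 0, 2, 2, 0, 0, 0, 0, 0, 0, 0, 0, 0, 0, 0]
[0, 0, 0, 0, 0, 0, 0, 0, 0, 0, 0, 0, 0, 0, 0, 0, 0, 0, 1, 0, 0, 0, 0, 0, 0, 0, 0, 0, 0, 0, 0, 0, 0, 0, 0, 0, 0, 0, 0, 0]
```

```bash

python3 -m jog '[0,0,0,0,0,-0.018,-1, 0,0,0,0,0,0,-1, 0,0,0,0,-0.006,0,-1, 0,0,0,0,-0.0057,0,-1, 0,0,0,0,0,0,-1]'
python3 -m jog '[0,0,0,0,0,0.009,-1, 0,0,0,0,0,0.009,-1, 0,0,0,0,0,0,-1, 0,0,0,0,0,0,-1, 0,0,0,0,0,0,-1]'
python3 -m jog '[0,0,0,0,0.003,0,-1, 0,0,0,0,0.003,0,-1, 0,0,0,0,0.003,0,-1, 0,0,0,0,0.0027,0,-1, 0,0,0,0,0,0,-1]'
python3 -c "from h import *;chk('a2',.6576,-.159)"
python3 -m jog '[0,0,0,0,0,0,-1, 0,0,0,0,0,-0.018,-1, 0,0,0,0,0,0,-1, 0,0,0,0,-0.006,0,-1, 0,0,0,0,-0.0057,0,-1]'
python3 -m jog '[0,0,0,0,0,0,-1, 0,0,0,0,0,0.009,-1, 0,0,0,0,0,0.009,-1, 0,0,0,0,0,0,-1, 0,0,0,0,0,0,-1]'
python3 -m jog '[0,0,0,0,0.003,0,-1, 0,0,0,0,0.003,0,-1, 0,0,0,0,0.003,0,-1, 0,0,0,0,0.0027,0,-1, 0,0,0,0,0,0,-1]'
python3 -c "from h import *;chk('a3',.6576,-.159)"
```

```text
time_s: 38.2
tool_pos: [0.6506, -0.1617, 0.1547]
tool_rot: [-0.001, 0.701, 0.713, -0.0]
contact_force: [-0.0, -0.4, -1.4]
opening: 0.0232
grasp_force: 60.2
time_s: 38.7
tool_pos: [0.6518, -0.1618, 0.1371]
tool_rot: [-0.0, 0.701, 0.714, -0.0]
contact_force: [0.8, -0.5, -0.3]
opening: 0.0233
grasp_force: 60.2
time_s: 39.2
tool_pos: [0.6644, -0.1617, 0.1376]
tool_rot: [0.001, 0.701, 0.714, 0.001]
contact_force: [0.7, -0.4, -1.3]
opening: 0.0233
grasp_force: 60.1
39.2 [ 0.6644 -0.1617  0.1376] [ 0.7 -0.4 -1.3] rows16-20:
[0, 0, 0, 0, 8, 23, 30, 30, 26, 20, 14, 10, 8, 8, 13, 27, 51, 55, 38, 16, 8, 7, 3, 0, 0, 0, 5, 20, 27, 17, 6, 0, 0, 0, 0, 0, 0, 0, 0, 0]
[0, 0, 0, 0, 0, 1, 1, 2, 0, 0, 0, 0, 0, 0, 2, 18, 44, 48, 30, 8, 1, 0, 0, 0, 0, 0, 0, 0, 0, 0, 0, 0, 0, 0, 0, 0, 0, 0, 0, 0]
[0, 0, 0, 0, 0, 0, 0, 0, 0, 0, 0, 0, 1, 0, 0, 0, 1, 3, 1, 0, 0, 0, 0, 0, 0, 0, 0, 0, 0, 0, 0, 0, 0, 0, 0, 0, 0, 0, 0, 0]
time_s: 39.75
tool_pos: [0.6513, -0.1618, 0.1555]
tool_rot: [0.0, 0.701, 0.714, -0.0]
contact_force: [-0.2, 0.4, -1.6]
opening: 0.0233
grasp_force: 60.2
time_s: 40.25
tool_pos: [0.6514, -0.1617, 0.1362]
tool_rot: [-0.001, 0.701, 0.714, -0.0]
contact_force: [0.4, 0.2, -0.6]
opening: 0.0232
grasp_force: 60.2
time_s: 40.75
tool_pos: [0.6645, -0.1617, 0.1378]
tool_rot: [0.001, 0.701, 0.714, 0.001]
contact_force: [-0.2, 0.2, -0.9]
opening: 0.0232
grasp_force: 60.1
40.75 [ 0.6645 -0.1617  0.1378] [-0.2  0.2 -0.9] rows16-20:
[0, 0, 0, 0, 11, 25, 32, 29, 26, 21, 14, 6, 6, 9, 14, 29, 49, 54, 42, 22, 11, 8, 4, 0, 0, 0, 3, 16, 25, 19, 8, 0, 0, 0, 0, 0, 0, 0, 0, 0]
[0, 0, 0, 0, 0, 0, 2, 0, 0, 0, 0, 0, 0, 0, 2, 19, 40, 51, 36, 12, 0, 0, 0, 0, 0, 0, 0, 1, 1, 1, 0, 0, 0, 0, 0, 0, 0, 0, 0, 0]
[0, 0, 0, 0, 0, 0, 0, 0, 0, 0, 0, 0, 0, 0, 0, 0, 2, 1, 1, 0, 0, 0, 0, 0, 0, 0, 0, 0, 0, 0, 0, 0, 0, 0, 0, 0, 0, 0, 0, 0]
```

```bash

python3 -m jog '[0,0,0,0,0,0,-1, 0,0,0,0,0,-0.018,-1, 0,0,0,0,0,-0.018,-1, 0,0,0,0.02,-0.0117,0,-1, 0,0,0,0.03,0,0,-1]'
python3 -m jog '[0,0,0,0.04,0,0,-1, 0,0,0,0.03,0,0,-1, 0,0,0,0.03,0,0,-1, 0,0,0,0,0,0,-1, 0,0,0,0,0,0,-1]'
python3 - <<'E'
from h import *
s=st();im=snap('wrist','w20');snap('top','top3')
print(s['time_s'],s['tool_pos'],yang(s));print(ymap(im,s,.6550,-.009))
for c in('wrist','top'):print([(np.round(d['point'],4).tolist(),round(d['confidence'],2)) for d in imaging.mark_of(c,'unit1')])
E
```

```text
time_s: 41.3
tool_pos: [0.6516, -0.1133, 0.1773]
tool_rot: [0.003, 0.702, 0.713, 0.001]
contact_force: [0.6, 0.7, -1.0]
opening: 0.0232
grasp_force: 60.2
time_s: 41.8
tool_pos: [0.6499, -0.0116, 0.1756]
tool_rot: [0.002, 0.7, 0.714, 0.001]
contact_force: [0.5, 0.2, -1.2]
opening: 0.0235
grasp_force: 60.2
41.8 [ 0.64987583 -0.01156082  0.17557052] (np.float64(1.1336295610736993), np.float64(0.19420145299832725))
 0  0  0  0  0  0  0  0  0  0  0  0  0  0  0  0  0  3 13 26 26 12  2  0  0  0  0  0  0  0  0  0  0  0  0  0  0  0  0  0
 0  0  0  0  0  0  0  0  0  0  0  0  0  0  0  0  0  0  0  0  0  0  0  0  0  0  0  0  0  0  0  0  0  0  0  0  0  0  0  0
 0  0  0  0  0  0  0  0  0  0  0  0  0  0  0  0  0  0  0  0  0  0  0  0  0  0  0  0  0  0  0  0  0  0  0  0  0  0  0  0
 0  0  0  0  0  0  0  0  0  0  0  0  0  0  0  0  0  0  0  0  0  1  0  0  0  0  0  0  0  0  0  0  0  0  0  0  0  0  0  0
 0  5 15 24 24 21 20 21 21 22 23 26 26 26 29 28 25 29 32 32 31 27 25 25 21 24 21 21 20 23 24 18  5  0  0  0  0  0  0  0
 0  6 22 35 39 39 39 37 39 42 43 43 45 47 47 49 49 53 52 52 49 47 43 40 37 38 38 35 3
[... 484 characters left out ...]
  0  0  0  0  0  0  0  0  0  0
 0  0  0  0  0  0  0  0  0  0  0  0  0  0  0  0  0  0  0  0  0  0  0  0  0  0  0  0  0  0  0  0  0  0  0  0  0  0  0  0
 0  0  0  0  0  0  0  0  0  0  0  0  0  0  0  0  0  0  0  0  0  0  0  0  0  0  0  0  0  0  0  0  0  0  0  0  0  0  0  0
 0  0  0  0  0  0  0  0  0  0  0  0  0  0  0  0  0  0  0  0  0  0  0  0  0  0  0  0  0  0  0  0  0  0  0  0  0  0  0  0
[([0.6205, -0.0095, 0.0105], 0.92), ([0.8086, 0.0216, 0.0009], 0.79), ([0.622, 0.1407, 0.009], 0.72), ([0.6561, -0.1608, 0.0568], 0.16)]
[([0.6201, 0.1466, 0.0081], 0.95), ([0.625, -0.1652, 0.0105], 0.89), ([0.2838, 0.2114, -0.0007], 0.8), ([0.2828, -0.2194, 0.0005], 0.77), ([0.8105, 0.0214, -0.0019], 0.73)]
```

```bash

python3 -m jog '[0,0,0,0,0,0.016,-1, 0,0,0,0,0,0,-1, 0,0,0,0,0,0,-1, 0,0,0,0,0,0,-1, 0,0,0,0,0,0,-1]'
python3 -c "
from h import *
s=st();print(s['tool_pos'],yang(s));print(ymap(snap('wrist','w21'),s,.6550,-.009))"
```

```text
time_s: 42.5
tool_pos: [0.6493, -0.012, 0.1575]
tool_rot: [0.0, 0.701, 0.713, 0.0]
contact_force: [-0.6, -0.3, -1.1]
opening: 0.0236
grasp_force: 60.1
[ 0.64928719 -0.01197753  0.15754618] (np.float64(1.0389438753506697), np.float64(0.03021684613273452))
 0  0  0  0  0  0  0  0  0  0  0  0  0  0  0  0  0  0 11 27 25 10  0  0  0  0  0  0  0  0  0  0  0  0  0  0  0  0  0  0
 0  0  0  0  0  0  0  0  0  0  0  0  0  0  0  0  0  0  0  0  0  0  0  0  0  0  0  0  0  0  0  0  0  0  0  0  0  0  0  0
 0  0  0  0  0  0  0  0  0  0  0  0  0  0  0  0  0  0  0  0  0  0  0  0  0  0  0  0  0  0  0  0  0  0  0  0  0  0  0  0
 0  0  0  0  0  0  0  0  0  0  0  0  0  0  0  0  1  0  0  1  1  1  1  0  0  0  0  0  0  0  0  0  0  0  0  0  0  0  0  0
 0  4 18 25 28 25 24 25 25 24 27 27 30 32 31 32 35 34 37 36 34 33 29 27 24 25 24 20 22 22 27 20  6  0  0  0  0  0  0  0
 0  4 18 33 39 40 39 40 39 39 41 44 45 46 49 51 50 53 52 53 52 45 41 41 38 37 38 37 34 32 31 21  6  0  0  0  0  0  0  0
 0  0  0 11 28 38 38 37 35 32 27 27 30 34 36 46 57 57 49 39 35 31 28 28 32 34 35 34 28 17  6  2  0  0  0  0  0  0  0  0
 0  0  0  1 11 18 18 13  7  3  0  0  0  1 12 35 59 62 37 10  0  0  0  0  2  6 11 15 11  6  1  0  0  0  0  0  0  0  0  0
 0  0  0  0  0  0  0  0  0  0  0  0  0  0  0  8 18 19 10  2  0  0  0  0  0  0  0  0  0  0  0  0  0  0  0  0  0  0  0  0
 0  0  0  0  0  0  0  0  0  0  0  0  0  0  0  0  0  0  0  0  0  0  0  0  0  0  0  0  0  0  0  0  0  0  0  0  0  0  0  0
 0  0  0  0  0  0  0  0  0  0  0  0  0  0  0  0  0  0  0  0  0  0  0  0  0  0  0  0  0  0  0  0  0  0  0  0  0  0  0  0
 0  0  0  0  0  0  0  0  0  0  0  0  0  0  0  0  0  0  0  0  0  0  0  0  0  0  0  0  0  0  0  0  0  0  0  0  0  0  0  0
 0  0  0  0  0  0  0  0  0  0  0  0  0  0  0  0  0  0  0  0  0  0  0  0  0  0  0  0  0  0  0  0  0  0  0  0  0  0  0  0
```

```bash
python3 - <<'E'
from h import *
s=st()
for n,p in(('w13',(.6506,-.1617,.1547)),('w21',(.6493,-.0120,.1575))):
    s['tool_pos']=np.array(p);im=cv2.imread(f'pics/{n}.png')
    for dx in(-.045,-.012):
        o=ortho(im,s,.055,p[0]+dx-.003,p[0]+dx+.003,p[1]+.03,p[1]+.062,2000).astype(int).mean(0).astype(int)[::1] # cols y decreasing
        print(n,dx,'y0',p[1]+.062);print('B',o[::2,0].tolist());print('R',o[::2,2].tolist())
E
```

```text
w13 -0.045 y0 -0.09970000000000001
B [78, 77, 87, 103, 102, 86, 75, 69, 67, 67, 68, 71, 75, 80, 79, 75, 76, 77, 94, 115, 124, 133, 148, 154, 154, 155, 155, 155, 155, 155, 155, 156]
R [47, 37, 39, 43, 45, 49, 55, 59, 59, 60, 60, 58, 55, 48, 48, 61, 70, 73, 92, 112, 121, 130, 144, 150, 150, 151, 151, 151, 151, 151, 151, 152]
w13 -0.012 y0 -0.09970000000000001
B [76, 81, 96, 107, 106, 103, 101, 96, 96, 95, 96, 98, 100, 93, 76, 62, 56, 74, 125, 157, 165, 164, 165, 165, 165, 165, 164, 165, 165, 165, 165, 166]
R [35, 35, 39, 41, 43, 45, 48, 48, 50, 49, 48, 45, 45, 43, 49, 54, 53, 71, 121, 153, 161, 161, 161, 161, 160, 161, 160, 162, 161, 161, 161, 161]
w21 -0.045 y0 0.05
B [80, 83, 96, 108, 103, 84, 72, 69, 68, 70, 69, 72, 79, 84, 87, 102, 113, 115, 117, 126, 147, 161, 163, 163, 162, 164, 164, 163, 164, 164, 164, 163]
R [41, 40, 43, 47, 49, 57, 62, 63, 64, 65, 63, 63, 57, 51, 66, 96, 110, 112, 114, 122, 143, 157, 159, 159, 158, 160, 160, 159, 160, 160, 160, 159]
w21 -0.012 y0 0.05
B [82, 89, 105, 110, 106, 97, 92, 88, 88, 92, 95, 95, 96, 91, 92, 113, 131, 145, 153, 160, 169, 175, 175, 175, 176, 176, 176, 175, 176, 175, 177, 175]
R [38, 40, 43, 46, 49, 51, 55, 55, 56, 58, 56, 52, 49, 53, 79, 109, 128, 141, 150, 156, 165, 170, 170, 171, 171, 170, 171, 171, 171, 171, 172, 171]
```

```bash
python3 - <<'E'
from h import *
s=st()
def O(n,p,z,box,pp=4000):
    s['tool_pos']=np.array(p);return ortho(cv2.imread(f'pics/{n}.png'),s,z,p[0]+box[0],p[0]+box[1],p[1]+box[2],p[1]+box[3],pp)
A=('w13',(.6506,-.1617,.1547));B=('w21',(.6493,-.0120,.1575))
def cmp(z,box,m=.006):
    t=O(*B,z,box);big=O(*A,z,(box[0]-m,box[1]+m,box[2]-m,box[3]+m))
    r=cv2.matchTemplate(big,t,cv2.TM_CCOEFF_NORMED);_,v,_,l=cv2.minMaxLoc(r)
    # cols: y decreasing ; rows: x decreasing
    return round(v,3),'dy',round(m-l[0]/4000,5),'dx',round(m-l[1]/4000,5)
print('stop',cmp(.06,(-.058,.006,.046,.068)))
print('arrow',cmp(.055,(-.005,.025,.016,.036)))
print('plate corner+hole',cmp(.055,(.01,.03,.03,.042)),cmp(.055,(-.085,-.055,.02,.044)))
print('sleeve top',cmp(.097,(-.045,-.018,-.012,.03)))
E
```

```text
stop (0.821, 'dy', -0.0025, 'dx', 0.00175)
arrow (0.991, 'dy', -0.0035, 'dx', 0.00175)
plate corner+hole (0.986, 'dy', -0.00325, 'dx', 0.00175) (0.984, 'dy', -0.00325, 'dx', 0.00175)
sleeve top (0.996, 'dy', -0.0035, 'dx', 0.00175)
```

```bash
python3 - <<'E'
from h import *
s=st();q=s['tool_rot'].copy()
def O(n,p,ya,z,c,box,pp=4000):
    s['tool_pos']=np.array(p);r=Ro.from_matrix(np.array([[-np.sin(np.radians(ya)),np.cos(np.radians(ya)),0],[np.cos(np.radians(ya)),np.sin(np.radians(ya)),0],[0,0,-1]])).as_quat()
    s['tool_rot']=np.array([r[3],*r[:3]])
    return ortho(cv2.imread(f'pics/{n}.png'),s,z,c[0]+box[0],c[0]+box[1],c[1]+box[2],c[1]+box[3],pp)
def cmp(A,B,z,box,m=.007,blue=False):
    t=O(*B[:3],z,B[3],box);big=O(*A[:3],z,A[3],(box[0]-m,box[1]+m,box[2]-m,box[3]+m))
    if blue:
        f=lambda i:cv2.subtract(i[...,0],i[...,2]);t,big=f(t),f(big)
    r=cv2.matchTemplate(big,t,cv2.TM_CCOEFF_NORMED);_,v,_,l=cv2.minMaxLoc(r)
    return round(v,3),'dy',round(m-l[0]/4000,5),'dx',round(m-l[1]/4000,5)
h1=(.6270,-.1595);h2=(.62425,-.0095)
w8=('w8',(.5434,-.1343,.3053),1.296)
w13=('w13',(.6506,-.1617,.1547),1.03,h1);w12=('w12',(.6518,-.1633,.1610),.98,h1);w21=('w21',(.6493,-.0120,.1575),1.04,h2)
for n,A,B in(('w8 u1-u2',w8+(h1,),w8+(h2,)),('w13-w21',w13,w21),('w12-w21',w12,w21)):
    print(n,'arrow',cmp(A,B,.055,(.015,.05,.012,.032)),'stop blue',cmp(A,B,.06,(-.03,.03,.046,.062),blue=True))
E
```

```text
w8 u1-u2 arrow (0.93, 'dy', -0.00475, 'dx', 0.0) stop blue (0.87, 'dy', -0.0005, 'dx', -0.0005)
w13-w21 arrow (0.992, 'dy', -0.00325, 'dx', 0.00025) stop blue (0.994, 'dy', 0.0, 'dx', 0.0)
w12-w21 arrow (0.993, 'dy', -0.00325, 'dx', 0.00025) stop blue (0.992, 'dy', 0.0, 'dx', 0.0)
```

```bash

python3 -m jog '[0,0,0,0,0,-0.02,-1, 0,0,0,-0.03,0.0117,0,-1, 0,0,0,-0.04,0,0,-1, 0,0,0,-0.04,0,0,-1, 0,0,0,-0.04,0,0,-1]'
python3 -m jog '[0,0,0,0,0,0,-1, 0,0,0,0,0,0.015,-1, 0,0,0,0,0,0,-1, 0,0,0,0,0,0,-1, 0,0,0,0,0,0,-1]'
python3 -c "
from h import *
s=st();print(s['tool_pos'],yang(s));print(ymap(snap('wrist','w22'),s,.6576,-.159))"
```

```text
time_s: 43.05
tool_pos: [0.6637, -0.1628, 0.1778]
tool_rot: [0.0, 0.7, 0.714, 0.0]
contact_force: [0.2, 0.0, 0.6]
opening: 0.0232
grasp_force: 60.2
time_s: 43.55
tool_pos: [0.6635, -0.1603, 0.1621]
tool_rot: [-0.0, 0.7, 0.714, -0.0]
contact_force: [0.7, -1.0, -0.8]
opening: 0.0229
grasp_force: 60.2
[ 0.66353165 -0.16032111  0.16209952] (np.float64(1.139532245746411), np.float64(0.022301177361035544))
 0  0  0  0  0  0  0  0  0  0  0  0  0  0  0  0  0 10 30 59 80 78 62 38 18  4  0  0  0  0  0  0  0  0  0  0  0  0  0  0
 0  0  0  0  0  0  0  0  0  0  0  0  0  0  0  0  0 14 38 58 54 30 10  1  0  0  0  0  0  0  0  0  0  0  0  0  0  0  0  0
 0  0  0  0  0  0  0  0  0  0  0  0  0  0  0  0  0  0  1  6  5  0  0  0  0  0  0  0  0  0  0  0  0  0  0  0  0  0  0  0
 0  0  0  0  0  0  0  0  0  0  0  0  0  0  0  0  0  0  0  0  0  0  0  0  0  0  0  0  0  0  0  0  0  0  0  0  0  0  0  0
 0  0  0  0  0  0  0  0  0  0  0  0  0  0  0  0  0  0  0  0  0  0  0  0  0  0  0  0  0  0  0  0  0  0  0  0  0  0  0  0
 0  0  4  7  7  6  5  5  5  5  6  8  7  9  7  9 10 10 10 12 10 11 11 10  9  7  5  6  7  7  7  7 
[... 163 characters left out ...]
1 37 37 38 38 41 40 40 42 45 48 49 51 48 43 38 32 26 26 31 35 36 32 26 16  7  1  0  0  0  0  0  0  0
 0  0  0  2 14 25 32 28 28 26 17 11 11 11 15 28 43 49 39 23 14  9  4  1  4 10 21 26 27 19  7  0  0  0  0  0  0  0  0  0
 0  0  0  0  0  2  4  4  1  0  0  0  0  0  3 15 34 40 27  8  0  0  0  0  0  0  0  1  1  1  0  0  0  0  0  0  0  0  0  0
 0  0  0  0  0  0  0  0  0  0  0  0  0  0  0  0  0  0  0  0  0  0  0  0  0  0  0  0  0  0  0  0  0  0  0  0  0  0  0  0
 0  0  0  0  0  0  0  0  0  0  0  0  0  0  0  0  0  0  0  0  0  0  0  0  0  0  0  0  0  0  0  0  0  0  0  0  0  0  0  0
 0  0  0  0  0  0  0  0  0  0  0  0  0  0  0  0  0  0  0  0  0  0  0  0  0  0  0  0  0  0  0  0  0  0  0  0  0  0  0  0
```

```bash

python3 -m jog '[0,0,0,-0.0015,0,0.007,-1, 0,0,0,0,0,0.009,-1, 0,0,0,0,0,0.008,-1, 0,0,0,0,0,0,-1, 0,0,0,0,0,0,-1]'
python3 -m jog '[0,0,0,0,-0.003,0,-1, 0,0,0,0,-0.002,0,-1, 0,0,0,0,0,0,-1, 0,0,0,0,0,0,-1, 0,0,0,0,0,0,-1]'
python3 -c "from h import *;chk('b1',.6576,-.159)"
python3 -m jog '[0,0,0,0,-0.002,0,-1, 0,0,0,0,-0.002,0,-1, 0,0,0,0,-0.0027,0,-1, 0,0,0,0,0,0,-1, 0,0,0,0,0,0,-1]'
python3 -c "from h import *;chk('b2',.6576,-.159)"
```

```text
time_s: 44.1
tool_pos: [0.6631, -0.163, 0.1374]
tool_rot: [-0.001, 0.701, 0.713, -0.0]
contact_force: [-0.3, 0.4, -0.8]
opening: 0.0228
grasp_force: 60.1
time_s: 44.6
tool_pos: [0.6591, -0.1634, 0.1388]
tool_rot: [0.001, 0.701, 0.714, 0.0]
contact_force: [1.7, -0.7, -0.4]
opening: 0.023
grasp_force: 59.9
44.6 [ 0.6591 -0.1634  0.1388] [ 1.7 -0.7 -0.4] rows16-20:
[0, 0, 0, 1, 14, 28, 29, 27, 21, 16, 11, 5, 5, 7, 18, 35, 41, 24, 5, 0, 0, 5, 8, 14, 19, 23, 27, 28, 25, 15, 0, 0, 0, 0, 0, 0, 0, 0, 0, 0]
[0, 0, 0, 0, 0, 1, 1, 0, 0, 0, 0, 0, 0, 0, 10, 32, 40, 24, 4, 0, 0, 0, 1, 0, 0, 0, 1, 1, 1, 0, 0, 0, 0, 0, 0, 0, 0, 0, 0, 0]
[0, 0, 0, 0, 0, 0, 0, 0, 0, 0, 0, 0, 0, 0, 0, 0, 0, 0, 0, 0, 0, 0, 0, 1, 0, 0, 0, 0, 0, 0, 0, 0, 0, 0, 0, 0, 0, 0, 0, 0]
time_s: 45.15
tool_pos: [0.6511, -0.1633, 0.1379]
tool_rot: [-0.001, 0.701, 0.713, -0.0]
contact_force: [0.6, 0.4, -1.8]
opening: 0.0233
grasp_force: 60.2
45.15 [ 0.6511 -0.1633  0.1379] [ 0.6  0.4 -1.8] rows16-20:
[0, 0, 0, 0, 14, 28, 31, 27, 14, 4, 1, 0, 2, 7, 13, 26, 43, 48, 41, 21, 11, 7, 5, 11, 14, 21, 29, 29, 23, 14, 4, 0, 0, 0, 0, 0, 0, 0, 0, 0]
[0, 0, 0, 0, 0, 2, 1, 1, 0, 0, 0, 0, 0, 0, 0, 14, 36, 46, 33, 12, 1, 0, 0, 0, 0, 0, 1, 1, 1, 0, 0, 0, 0, 0, 0, 0, 0, 0, 0, 0]
[0, 0, 0, 0, 0, 0, 0, 0, 0, 0, 0, 0, 0, 0, 0, 0, 0, 2, 0, 0, 0, 1, 3, 1, 0, 0, 0, 0, 0, 0, 0, 0, 0, 0, 0, 0, 0, 0, 0, 0]
```

```bash

for i in 1 2 3; do
python3 -m jog '[0,0,0,0,0,-0.018,-1, 0,0,0,0,0,0,-1, 0,0,0,0,0.006,0,-1, 0,0,0,0,0.0057,0,-1, 0,0,0,0,0,0,-1]' >/dev/null
python3 -m jog '[0,0,0,0,0,0.009,-1, 0,0,0,0,0,0.009,-1, 0,0,0,0,0,0,-1, 0,0,0,0,0,0,-1, 0,0,0,0,0,0,-1]'
python3 -m jog '[0,0,0,0,-0.003,0,-1, 0,0,0,0,-0.003,0,-1, 0,0,0,0,-0.003,0,-1, 0,0,0,0,-0.0027,0,-1, 0,0,0,0,0,0,-1]' >/dev/null
python3 -c "from h import *;chk('b3_$i',.6576,-.159)"
done
```

```text
time_s: 46.2
tool_pos: [0.6635, -0.1632, 0.1383]
tool_rot: [0.0, 0.701, 0.714, 0.0]
contact_force: [0.2, 0.9, -1.4]
opening: 0.0231
grasp_force: 60.2
46.7 [ 0.651  -0.1633  0.1383] [-0.6  0.4 -1. ] rows16-20:
[0, 0, 0, 0, 14, 26, 31, 27, 13, 5, 0, 0, 1, 7, 13, 25, 47, 56, 46, 24, 10, 9, 6, 9, 15, 18, 23, 26, 27, 16, 3, 0, 0, 0, 0, 0, 0, 0, 0, 0]
[0, 0, 0, 0, 0, 2, 3, 1, 0, 0, 0, 0, 0, 0, 0, 14, 40, 50, 37, 13, 0, 0, 0, 0, 0, 0, 0, 1, 0, 0, 0, 0, 0, 0, 0, 0, 0, 0, 0, 0]
[0, 0, 0, 0, 0, 0, 0, 0, 0, 0, 0, 0, 0, 0, 0, 0, 3, 2, 3, 0, 0, 0, 1, 0, 0, 0, 0, 0, 0, 0, 0, 0, 0, 0, 0, 0, 0, 0, 0, 0]
time_s: 47.75
tool_pos: [0.6636, -0.1632, 0.1383]
tool_rot: [0.0, 0.701, 0.714, 0.0]
contact_force: [0.8, -0.2, -0.5]
opening: 0.0232
grasp_force: 60.2
48.25 [ 0.651  -0.1633  0.1382] [-0.4 -0.1 -2.4] rows16-20:
[0, 0, 0, 2, 13, 27, 30, 26, 15, 3, 0, 0, 1, 7, 12, 26, 47, 58, 45, 26, 13, 9, 7, 9, 14, 19, 25, 27, 26, 16, 5, 0, 0, 0, 0, 0, 0, 0, 0, 0]
[0, 0, 0, 0, 0, 3, 4, 0, 0, 0, 0, 0, 0, 0, 2, 15, 40, 50, 37, 14, 2, 1, 0, 1, 0, 0, 0, 0, 0, 0, 0, 0, 0, 0, 0, 0, 0, 0, 0, 0]
[0, 0, 0, 0, 0, 0, 0, 0, 0, 0, 0, 0, 0, 0, 0, 0, 1, 4, 3, 0, 0, 0, 0, 0, 0, 0, 0, 0, 0, 0, 0, 0, 0, 0, 0, 0, 0, 0, 0, 0]
time_s: 49.3
tool_pos: [0.6635, -0.1632, 0.1383]
tool_rot: [0.0, 0.701, 0.713, 0.0]
contact_force: [0.2, 0.1, -0.3]
opening: 0.0232
grasp_force: 60.2
49.8 [ 0.651  -0.1633  0.1382] [-0.4  0.1 -0.4] rows16-20:
[0, 0, 0, 0, 14, 26, 30, 26, 16, 3, 0, 0, 1, 8, 13, 26, 47, 58, 46, 25, 12, 9, 7, 8, 14, 20, 24, 28, 24, 17, 4, 0, 0, 0, 0, 0, 0, 0, 0, 0]
[0, 0, 0, 0, 0, 4, 4, 0, 0, 0, 0, 0, 0, 0, 0, 15, 39, 51, 37, 12, 0, 0, 1, 0, 0, 0, 0, 0, 1, 0, 0, 0, 0, 0, 0, 0, 0, 0, 0, 0]
[0, 0, 0, 0, 0, 0, 0, 0, 0, 0, 0, 0, 0, 0, 0, 0, 3, 2, 2, 0, 0, 0, 1, 0, 0, 0, 0, 0, 0, 0, 0, 0, 0, 0, 0, 0, 0, 0, 0, 0]
```

```bash

python3 -m jog '[0,0,0,0,0,-0.02,-1, 0,0,0,0,0,-0.03,-1, 0,0,0,0,0,-0.03,-1, 0,0,0,0,0,-0.018,-1, 0,0,0,-0.035,-0.027,0,-1]' >/dev/null
python3 -m jog '[0,0,0,-0.036,-0.027,0,-1, 0,0,0,-0.036,-0.027,0,-1, 0,0,0,-0.036,-0.027,0,-1, 0,0,0,-0.036,-0.027,0,-1, 0,0,0,-0.036,-0.0268,0,-1]'
python3 -m jog '[0,0,6.36,0,0,0,-1, 0,0,6.36,0,0,0,-1, 0,0,0,0,0,0,-1, 0,0,0,0,0,0,-1, 0,0,0,0,0,0,-1]'
python3 - <<'E'
from h import *
s=st();print(s['time_s'],s['tool_pos'],yang(s))
d=np.array([.4931,-.3813])-s['tool_pos'][:2];a=np.radians(yang(s)[0]);print('tool y',d@[np.cos(a),np.sin(a)],'tool x',d@[-np.sin(a),np.cos(a)])
E
```

```text
time_s: 50.85
tool_pos: [0.4924, -0.3823, 0.2363]
tool_rot: [-0.0, 0.701, 0.714, -0.0]
contact_force: [2.0, -0.7, -1.6]
opening: 0.0234
grasp_force: 60.2
time_s: 51.35
tool_pos: [0.494, -0.3809, 0.2362]
tool_rot: [-0.0, 0.775, 0.632, -0.0]
contact_force: [-0.5, 0.3, -0.8]
opening: 0.0235
grasp_force: 60.2
51.35 [ 0.49404899 -0.38089719  0.2362044 ] (np.float64(-11.553805417906402), np.float64(0.022008370616446105))
tool y -0.0008490861037249627 tool x -0.0005847217045189398
```

```bash

python3 -m jog '[0,0,0.1,-0.0006,-0.0008,0.03,-1, 0,0,0,0,0,0.025,-1, 0,0,0,0,0,0.008,-1, 0,0,0,0,0,0.004,-1, 0,0,0,0,0,0.004,-1]'
python3 -m jog '[0,0,0,0,0,0.005,-1, 0,0,0,0,0,0.005,-1, 0,0,0,0,0,0.005,-1, 0,0,0,0,0,0,-1, 0,0,0,0,0,0,-1]'
```

```text
time_s: 51.85
tool_pos: [0.4937, -0.3821, 0.1663]
tool_rot: [0.001, 0.776, 0.631, 0.0]
contact_force: [0.4, 0.3, -1.6]
opening: 0.0232
grasp_force: 60.2
time_s: 52.35
tool_pos: [0.4931, -0.3816, 0.1501]
tool_rot: [-0.0, 0.776, 0.631, 0.0]
contact_force: [-0.8, -0.6, -0.7]
opening: 0.023
grasp_force: 60.2
```

Tip is well inside the pocket with no force; continue down.

```bash

python3 -m jog '[0,0,0,0,0,0.01,-1, 0,0,0,0,0,0.01,-1, 0,0,0,0,0,0.01,-1, 0,0,0,0,0,0.01,-1, 0,0,0,0,0,0.003,-1]'
python3 -m jog '[0,0,0,0,0,0.002,-1, 0,0,0,0,0,0,-1, 0,0,0,0,0,0,-1, 0,0,0,0,0,0,-1, 0,0,0,0,0,0,-1]'
```

```text
time_s: 52.85
tool_pos: [0.4923, -0.3808, 0.1049]
tool_rot: [-0.002, 0.776, 0.631, -0.0]
contact_force: [-0.0, 0.1, -0.7]
opening: 0.0233
grasp_force: 60.2
time_s: 53.35
tool_pos: [0.4932, -0.3819, 0.1056]
tool_rot: [0.0, 0.776, 0.631, 0.0]
contact_force: [0.1, 0.9, -1.8]
opening: 0.0232
grasp_force: 60.3
```

```bash

python3 -m jog '[0,0,0,0,0,0,0, 0,0,0,0,0,0,0.5, 0,0,0,0,0,0,1, 0,0,0,0,0,0,1, 0,0,0,0,0,0,1]'
python3 -m jog '[0,0,0,0,0,-0.02,1, 0,0,0,0,0,-0.035,1, 0,0,0,0,0,-0.045,1, 0,0,0,0,0,-0.03,1, 0,0,-6.36,0,0,0,1]' >/dev/null
python3 -m jog '[0,0,-6.37,0,0,0,1, 0,0,0,0.036,0.023,0,0.3, 0,0,0,0.036,0.023,0,0.3, 0,0,0,0.036,0.023,0,0.3, 0,0,0,0.036,0.023,0,0.3]' >/dev/null
python3 -m jog '[0,0,0,0.036,0.023,0,0.3, 0,0,0,0.0367,0.0228,0,0.3, 0,0,0,0,0,0,0.3, 0,0,0,0,0,0,0.3, 0,0,0,0,0,0,0.3]'
python3 - <<'E'
from h import *
s=st();print(s['time_s'],s['tool_pos'],yang(s));im=snap('wrist','w30')
snap('top','t30')
for c,t in(('wrist','unit1'),('top','unit1'),('top','spoon'),('top','block_mouth')):print(c,t,[(np.round(d['point'],4).tolist(),round(d['confidence'],2)) for d in imaging.mark_of(c,t)])
E
```

```text
time_s: 53.85
tool_pos: [0.4931, -0.3817, 0.1054]
tool_rot: [0.0, 0.776, 0.631, 0.0]
contact_force: [-0.2, -0.3, -0.4]
opening: 0.0855
grasp_force: 0.0
time_s: 55.35
tool_pos: [0.6268, -0.1634, 0.2351]
tool_rot: [-0.0, 0.701, 0.713, -0.0]
contact_force: [-0.5, -0.1, 0.6]
opening: 0.0557
grasp_force: 0.0
55.35 [ 0.62681891 -0.16343346  0.23512696] (np.float64(0.916910947462048), np.float64(0.03043868044128359))
wrist unit1 [([0.2833, -0.2213, 0.0041], 0.95), ([0.8108, 0.0223, 0.0044], 0.84), ([0.6241, -0.1648, 0.0101], 0.8)]
top unit1 [([0.2817, -0.2186, -0.0008], 0.89), ([0.6196, 0.1434, 0.0052], 0.84), ([0.2897, 0.2133, -0.0017], 0.67), ([0.8079, 0.0181, -0.0042], 0.65), ([0.6295, -0.0104, 0.0113], 0.63), ([0.6256, -0.161, 0.0115], 0.59)]
top spoon [([0.4911, -0.3848, 0.009], 0.66)]
top block_mouth []
```

```bash

python3 -m jog '[0,0,-0.13,0,0,0.045,0.3, 0,0,0,0,0,0.045,0.3, 0,0,0,0,0,0.045,0.3, 0,0,0,0,0,0.025,0.3, 0,0,0,0,0,0.0085,0.3]' >/dev/null
python3 -m jog '[0,0,0,0,0,0,-1, 0,0,0,0,0,0,-1, 0,0,0,0,0,0,-1, 0,0,0,0,0,0,-1, 0,0,0,0,0,0,-1]'
python3 -m jog '[0,0,0,0,-0.0015,-0.0005,-1, 0,0,0,0,0,-0.0005,-1, 0,0,0,0,0,0,-1, 0,0,0,0,0,0,-1, 0,0,0,0,0,0,-1]'
python3 -m jog '[0,0,0,0.001,0,0,-1, 0,0,0,0.001,0,0,-1, 0,0,0,0,0,0,-1, 0,0,0,0,0,0,-1, 0,0,0,0,0,0,-1]'
python3 -m jog '[0,0,0,0.001,0,0,-1, 0,0,0,0,0,0,-1, 0,0,0,0,0,0,-1, 0,0,0,0,0,0,-1, 0,0,0,0,0,0,-1]'
```

```text
time_s: 56.65
tool_pos: [0.627, -0.1637, 0.0687]
tool_rot: [0.0, 0.7, 0.714, -0.001]
contact_force: [-4.4, -2.7, -0.0]
opening: 0.0283
grasp_force: 59.7
time_s: 57.15
tool_pos: [0.6264, -0.163, 0.0686]
tool_rot: [0.001, 0.7, 0.714, 0.0]
contact_force: [-0.6, -0.5, -0.3]
opening: 0.0285
grasp_force: 59.8
time_s: 57.65
tool_pos: [0.6264, -0.1614, 0.0686]
tool_rot: [0.001, 0.7, 0.714, 0.0]
contact_force: [0.0, -4.1, 2.1]
opening: 0.0284
grasp_force: 60.1
time_s: 58.15
tool_pos: [0.6263, -0.1602, 0.0685]
tool_rot: [0.001, 0.7, 0.714, 0.0]
contact_force: [0.2, -4.4, 4.2]
opening: 0.0283
grasp_force: 60.3
```

```bash

for i in 1 2; do python3 -m jog '[0,0,0,0.001,0,0,-1, 0,0,0,0,0,0,-1, 0,0,0,0,0,0,-1, 0,0,0,0,0,0,-1, 0,0,0,0,0,0,-1]'; done
python3 -m jog '[0,0,0,0.001,0,0,-1, 0,0,0,0.001,0,0,-1, 0,0,0,0,0,0,-1, 0,0,0,0,0,0,-1, 0,0,0,0,0,0,-1]'
```

```text
time_s: 58.65
tool_pos: [0.6262, -0.1593, 0.0685]
tool_rot: [0.001, 0.7, 0.714, 0.0]
contact_force: [0.3, -5.5, 4.2]
opening: 0.0283
grasp_force: 60.6
time_s: 59.15
tool_pos: [0.6263, -0.159, 0.0686]
tool_rot: [0.002, 0.7, 0.714, -0.0]
contact_force: [-0.2, -8.1, 3.3]
opening: 0.0284
grasp_force: 60.2
time_s: 59.65
tool_pos: [0.6265, -0.1588, 0.0689]
tool_rot: [0.003, 0.7, 0.714, -0.001]
contact_force: [0.4, -10.8, 3.2]
opening: 0.0286
grasp_force: 60.1
```

```bash

python3 -m jog '[0,0,0,0,0.0015,0,-1, 0,0,0,0,0.001,0,-1, 0,0,0,0,0.001,0,-1, 0,0,0,0,0.001,0,-1, 0,0,0,0,0,0,-1]'
python3 -m jog '[0,0,0,0.001,0,0,-1, 0,0,0,0,0,0,-1, 0,0,0,0,0,0,0.1, 0,0,0,0,0,0,0.2, 0,0,0,0,0,0,0.3]'
python3 -m jog '[0,0,0,0,0,-0.025,0.3, 0,0,0,0,0,-0.035,0.3, 0,0,0,0,0,-0.04,1, 0,0,0,0,0,0,1, 0,0,0,0,0,0,1]'
python3 -c "
from h import *
s=st();print(s['time_s'],s['tool_pos'].tolist(),yang(s));snap('wrist','w31')"
```

```text
time_s: 60.15
tool_pos: [0.6271, -0.1587, 0.0691]
tool_rot: [-0.001, 0.699, 0.715, -0.005]
contact_force: [-12.0, -10.4, 12.1]
opening: 0.0284
grasp_force: 61.1
time_s: 60.65
tool_pos: [0.6292, -0.153, 0.0665]
tool_rot: [-0.002, 0.7, 0.714, 0.0]
contact_force: [0.1, 0.6, -0.0]
opening: 0.0555
grasp_force: 0.0
time_s: 61.15
tool_pos: [0.6307, -0.1538, 0.1688]
tool_rot: [0.001, 0.7, 0.714, 0.001]
contact_force: [-0.0, -0.4, -0.0]
opening: 0.0851
grasp_force: 0.0
61.15 [0.6307393589789382, -0.15384150031350483, 0.168841143492947] (np.float64(1.1387680709119403), np.float64(0.11017404721731505))
```

```bash

python3 -m jog '[0,0,0,0.03,0,0,1, 0,0,0,0.04,0,0,1, 0,0,0,0.04,0,0,1, 0,0,0,0.04,0,0,1, 0,0,0,0,0,0,1]' >/dev/null
python3 -m jog '[0,0,0,0,0,0,1, 0,0,0,0,0,0,1, 0,0,0,0,0,0,1, 0,0,0,0,0,0,1, 0,0,0,0,0,0,1]'
python3 -c "
from h import *
s=st();print(s['tool_pos'].tolist(),yang(s));np.savez('p32',p=s['tool_pos'],q=s['tool_rot']);snap('wrist','w32')"
python3 -m jog '[0,0,0,0.03,0,0,1, 0,0,0,0.04,0,0,1, 0,0,0,0.04,0,0,1, 0,0,0,0.04,0,0,1, 0,0,0,0,0,0,1]' >/dev/null
python3 -m jog '[0,0,0,0,0,0,1, 0,0,0,0,0,0,1, 0,0,0,0,0,0,1, 0,0,0,0,0,0,1, 0,0,0,0,0,0,1]'
cat >> h.py <<'E'
def quat(ya):
    a=np.radians(ya);r=Ro.from_matrix(np.array([[-np.sin(a),np.cos(a),0],[np.cos(a),np.sin(a),0],[0,0,-1]])).as_quat();return np.array([r[3],*r[:3]])
def crossc(A,B,z,box,m=.007,blue=False):
    """A,B=(picture,tool_pos,yang,home point): shift of A's content against B's, each relative to its home point"""
    I=[]
    for (n,p,ya,c),mm in((B,0),(A,m)):
        i=ortho(cv2.imread(f'pics/{n}.png'),{'tool_pos':np.array(p),'tool_rot':quat(ya)},z,c[0]+box[0]-mm,c[0]+box[1]+mm,c[1]+box[2]-mm,c[1]+box[3]+mm,4000)
        I.append(cv2.subtract(i[...,0],i[...,2]) if blue else i)
    _,v,_,l=cv2.minMaxLoc(cv2.matchTemplate(I[1],I[0],cv2.TM_CCOEFF_NORMED));return round(v,3),'dx',round((m-l[1]/4000)*1e3,2),'dy',round((m-l[0]/4000)*1e3,2)
E
python3 - <<'E'
from h import *
s=st();snap('wrist','w33');p3=s['tool_pos'];y3=yang(s)[0];print(s['time_s'],p3,y3)
z=np.load('p32.npz');y2=yang({'tool_rot':z['q']})[0]
h1,h2,h3=(.6270,-.1595),(.62425,-.0095),(.6215,.1405)
w1=('w31',(.63074,-.15384,.16884),1.139,h1);w2=('w32',z['p'],y2,h2);w3=('w33',p3,y3,h3)
for n,A,B in(('1-2',w1,w2),('3-2',w3,w2)):
    print(n,'arrow',crossc(A,B,.055,(.015,.05,.012,.032)),'corner',crossc(A,B,.055,(-.05,-.03,.025,.042)),'stop',crossc(A,B,.06,(-.03,.03,.046,.062),blue=True))
E
```

```text
time_s: 62.2
tool_pos: [0.6273, -0.0056, 0.1677]
tool_rot: [-0.0, 0.701, 0.713, -0.0]
contact_force: [-1.0, -0.2, 0.6]
opening: 0.0854
grasp_force: 0.0
[0.6272683912860321, -0.005570984053075504, 0.16772038807502102] (np.float64(1.0089447550542605), np.float64(0.002685652317838509))
time_s: 63.25
tool_pos: [0.6245, 0.1444, 0.1678]
tool_rot: [0.0, 0.701, 0.713, -0.0]
contact_force: [0.9, -0.4, 0.7]
opening: 0.0855
grasp_force: 0.0
63.25 [0.62452961 0.14438162 0.16779989] 1.0111821520679782
1-2 arrow (0.993, 'dx', -1.0, 'dy', 1.0) corner (0.982, 'dx', -1.0, 'dy', 0.5) stop (0.99, 'dx', -0.5, 'dy', 0.25)
3-2 arrow (0.994, 'dx', 0.0, 'dy', -1.0) corner (0.989, 'dx', 0.0, 'dy', -1.25) stop (0.99, 'dx', 0.0, 'dy', 0.0)
```

```bash

python3 -m jog '[0,0,0,-0.0053,-0.0031,0.03,0.3, 0,0,0,0,0,0.035,0.3, 0,0,0,0,0,0.025,0.3, 0,0,0,0,0,0.012,0.3, 0,0,0,0,0,0,-1]' >/dev/null
python3 -m jog '[0,0,0,0,0,0,-1, 0,0,0,0,0,0,-1, 0,0,0,0,0,0,-1, 0,0,0,0,-0.0015,-0.0005,-1, 0,0,0,0,0,-0.0005,-1]'
python3 -m jog '[0,0,0,0.001,0,0,-1, 0,0,0,0.001,0,0,-1, 0,0,0,0,0,0,-1, 0,0,0,0,0,0,-1, 0,0,0,0,0,0,-1]'
python3 -m jog '[0,0,0,0.001,0,0,-1, 0,0,0,0.001,0,0,-1, 0,0,0,0,0,0,-1, 0,0,0,0,0,0,-1, 0,0,0,0,0,0,-1]'
python3 -m jog '[0,0,0,0.001,0,0,-1, 0,0,0,0,0,0,-1, 0,0,0,0,0,0,-1, 0,0,0,0,0,0,-1, 0,0,0,0,0,0,-1]'
```

```text
time_s: 64.3
tool_pos: [0.62, 0.14, 0.0667]
tool_rot: [0.0, 0.7, 0.714, 0.001]
contact_force: [-0.4, 0.2, -6.1]
opening: 0.0284
grasp_force: 59.6
time_s: 64.8
tool_pos: [0.6199, 0.1418, 0.0667]
tool_rot: [0.0, 0.7, 0.714, -0.0]
contact_force: [0.2, -1.6, -4.7]
opening: 0.0286
grasp_force: 59.7
time_s: 65.3
tool_pos: [0.6201, 0.1421, 0.067]
tool_rot: [0.001, 0.7, 0.714, -0.001]
contact_force: [-0.0, -7.3, -3.4]
opening: 0.0285
grasp_force: 59.8
time_s: 65.8
tool_pos: [0.6201, 0.1422, 0.0671]
tool_rot: [0.002, 0.7, 0.714, -0.002]
contact_force: [0.3, -9.0, -2.6]
opening: 0.0285
grasp_force: 59.9
```

```bash

python3 -m jog '[0,0,0,0,0.0015,0.001,-1, 0,0,0,0,0.001,0.001,-1, 0,0,0,0,0.001,0,-1, 0,0,0,0,0.001,0,-1, 0,0,0,0,0,0,-1]'
python3 -m jog '[0,0,0,0,0.001,0,-1, 0,0,0,0,0,0,-1, 0,0,0,0,0,0,0.1, 0,0,0,0,0,0,0.2, 0,0,0,0,0,0,0.3]'
python3 -m jog '[0,0,0,0,0,-0.025,0.3, 0,0,0,0,0,-0.035,0.3, 0,0,0,0,0,-0.04,1, 0,0,0,0,0,0,1, 0,0,0,0,0,0,1]'
python3 - <<'E'
from h import *
s=st();snap('wrist','w34');p3=s['tool_pos'];y3=yang(s)[0];print(s['time_s'],p3,y3)
z=np.load('p32.npz');y2=yang({'tool_rot':z['q']})[0]
h2,h3=(.62425,-.0095),(.6215,.1405)
w2=('w32',z['p'],y2,h2);w3=('w34',p3,y3,h3)
print('3-2','arrow',crossc(w3,w2,.055,(.015,.05,.012,.032)),'corner',crossc(w3,w2,.055,(-.05,-.03,.025,.042)),'stop',crossc(w3,w2,.06,(-.03,.03,.046,.062),blue=True))
E
```

```text
time_s: 66.3
tool_pos: [0.6215, 0.142, 0.0672]
tool_rot: [-0.002, 0.699, 0.715, -0.006]
contact_force: [-13.8, -11.3, 12.0]
opening: 0.0286
grasp_force: 61.4
time_s: 66.8
tool_pos: [0.6264, 0.1456, 0.0659]
tool_rot: [0.001, 0.7, 0.714, 0.001]
contact_force: [-0.1, 0.4, -0.5]
opening: 0.0552
grasp_force: 0.0
time_s: 67.3
tool_pos: [0.6266, 0.1456, 0.1669]
tool_rot: [0.001, 0.7, 0.714, 0.002]
contact_force: [-0.5, 0.5, -0.5]
opening: 0.0855
grasp_force: 0.0
67.3 [0.62658925 0.14558573 0.1669369 ] 1.1039726197888258
3-2 arrow (0.994, 'dx', -1.5, 'dy', 1.0) corner (0.988, 'dx', -1.75, 'dy', 0.25) stop (0.991, 'dx', -0.75, 'dy', 0.0)
```

```bash

python3 -m jog '[0,0,0,0,0,-0.035,1, 0,0,0,0,0,-0.035,1, 0,0,0,-0.0437,-0.0119,0,1, 0,0,0,-0.0437,-0.0119,0,1, 0,0,0,-0.0437,-0.0119,0,1]' >/dev/null
python3 -m jog '[0,0,0,-0.0437,-0.0119,0,1, 0,0,0,-0.0437,-0.0119,0,1, 0,0,0,-0.0437,-0.0119,0,1, 0,0,0,-0.0437,-0.0119,0,1, 0,0,0,-0.0437,-0.0119,0,1]' >/dev/null
python3 -m jog '[0,0,0,-0.0437,-0.0119,0,1, 0,0,0,-0.0437,-0.0119,0,1, 0,0,0,-0.0437,-0.0119,0,1, 0,0,0,-0.0437,-0.0119,0,1, 0,0,6.36,0,0,0,1]' >/dev/null
python3 -m jog '[0,0,6.37,0,0,0,1, 0,0,0,0,0,0,1, 0,0,0,0,0,0,1, 0,0,0,0,0,0,1, 0,0,0,0,0,0,1]'
python3 - <<'E'
from h import *
s=st();print(s['time_s'],s['tool_pos'],yang(s))
d=np.array([.4931,-.3815])-s['tool_pos'][:2];a=np.radians(yang(s)[0]);print('tool y',d@[np.cos(a),np.sin(a)],'tool x',d@[-np.sin(a),np.cos(a)])
E
```

```text
time_s: 69.35
tool_pos: [0.4926, -0.3815, 0.2344]
tool_rot: [-0.0, 0.775, 0.632, -0.0]
contact_force: [0.0, -0.4, 0.2]
opening: 0.0855
grasp_force: 0.0
69.35 [ 0.49256105 -0.38153651  0.23444513] (np.float64(-11.555932342248342), np.float64(0.0293099360405529))
tool y 0.0005207075447157552 tool x 0.0001437390053567055
```

```bash

python3 -m jog '[0,0,0.12,0,0.0005,0.04,1, 0,0,0,0,0,0.04,1, 0,0,0,0,0,0.03,1, 0,0,0,0,0,0.02,1, 0,0,0,0,0,0.0045,1]' >/dev/null
python3 -m jog '[0,0,0,0,0,0,1, 0,0,0,0,0,0,-1, 0,0,0,0,0,0,-1, 0,0,0,0,0,0,-1, 0,0,0,0,0,0,-1]' >/dev/null
python3 -m jog '[0,0,0,0,0,0,-1, 0,0,0,0,0,0,-1, 0,0,0,0,0,0,-1, 0,0,0,0,0,0,-1, 0,0,0,0,0,0,-1]'
python3 -m jog '[0,0,0,0,0,-0.015,-1, 0,0,0,0,0,-0.02,-1, 0,0,0,0,0,-0.03,-1, 0,0,0,0,0,-0.03,-1, 0,0,0,0,0,-0.03,-1]' >/dev/null
python3 -m jog '[0,0,-6.36,0,0,0,-1, 0,0,-6.37,0,0,0,-1, 0,0,0,0.036,0.027,0,-1, 0,0,0,0.036,0.027,0,-1, 0,0,0,0.036,0.027,0,-1]' >/dev/null
python3 -m jog '[0,0,0,0.036,0.027,0,-1, 0,0,0,0.036,0.027,0,-1, 0,0,0,0.0365,0.028,0,-1, 0,0,0,0,0,0,-1, 0,0,0,0,0,0,-1]'
python3 - <<'E'
from h import *
s=st();print(s['time_s'],s['tool_pos'],yang(s))
d=np.array([.6519,-.1590])-s['tool_pos'][:2];a=np.radians(yang(s)[0]);print('tool y',d@[np.cos(a),np.sin(a)],'tool x',d@[-np.sin(a),np.cos(a)])
E
```

```text
time_s: 70.85
tool_pos: [0.4932, -0.3825, 0.1012]
tool_rot: [0.001, 0.776, 0.631, -0.0]
contact_force: [-0.6, 0.3, 5.6]
opening: 0.0233
grasp_force: 59.1
time_s: 72.35
tool_pos: [0.6522, -0.1617, 0.2247]
tool_rot: [-0.001, 0.7, 0.714, -0.001]
contact_force: [0.4, -0.4, -0.9]
opening: 0.0229
grasp_force: 59.2
72.35 [ 0.65221819 -0.16169644  0.22465008] (np.float64(1.1038083657971758), np.float64(0.08769893821222484))
tool y -0.00026618377551478045 tool x 0.002702068552492978
```

```bash

python3 -m jog '[0,0,0,0.0022,-0.0003,0.03,-1, 0,0,0,0,0,0.025,-1, 0,0,0,0,0,0.015,-1, 0,0,0,0,0,0,-1, 0,0,0,0,0,0,-1]'
python3 -c "
from h import *
s=st();im=snap('wrist','w40');print(s['tool_pos'],yang(s));print(ymap(im,s,.6576,-.155))
# grey shank: print saturation-poor dark profile along x at a few image rows just below slot
o=ortho(im,s,.066,.640,.672,-.175,-.150,1000).astype(int)
g=o.sum(2)[::-1].T//3
for r in range(0,g.shape[0],2):print(round(-.150-r/1000,3),' '.join('%3d'%v for v in g[r][::1]))"
```

```text
time_s: 72.85
tool_pos: [0.6518, -0.1617, 0.1558]
tool_rot: [0.0, 0.702, 0.713, 0.0]
contact_force: [-0.2, -0.4, -0.2]
opening: 0.0233
grasp_force: 59.2
[ 0.65183941 -0.16168924  0.15578836] (np.float64(0.8931741835659379), np.float64(0.02195937557426127))
 0  0  0  0  0  0  0  0  0  0  0  0  0  0  0  0  0  4 22 54 76 83 68 45 19  3  0  0  0  0  0  0  0  0  0  0  0  0  0  0
 0  0  0  0  0  0  0  0  0  0  0  0  0  0  0  0  0  3 21 45 57 41 17  3  0  0  0  0  0  0  0  0  0  0  0  0  0  0  0  0
 0  0  0  0  0  0  0  0  0  0  0  0  0  0  0  0  0  0  0  2  4  1  0  0  0  0  0  0  0  0  0  0  0  0  0  0  0  0  0  0
 0  0  0  0  0  0  0  0  0  0  0  0  0  0  0  0  0  0  0  0  0  0  0  0  0  0  0  0  0  0  0  0  0  0  0  0  0  0  0  0
 0  0  0  0  0  0  0  0  0  0  0  0  0  0  0  0  0  0  0  0  0  0  0  0  0  0  0  0  0  0  0  0  0  0  0  0  0  0  0  0
 0  0  2  5  6  4  5  4  4  4  7  6  8  9  9 10 10  9 11 11 11 12 10 10  9 10  9 10  8  9 11 10  6  0  0  0  0  0  0  0
 0  1 10 27 36 38 36 35 36 35 36 38 39 43 44 45 48 47 47 48 45 45 42 39 39 39 37 33 33 32 33 34 18  2  0  0  0  0  0  0
 0 
[... 1633 characters left out ...]
57 159 161 164 163 161 162
-0.164 105 144 162 166 162 161 163 158 143 115 102  99 105 127 152 162 165 165 162 161 162 160 160 160 158 157 158 161 162 163 161 161
-0.166 109 143 159 163 162 162 163 158 143 115 100 100 105 125 150 160 163 163 162 159 162 161 160 160 159 157 158 162 164 162 161 161
-0.168 115 144 160 165 162 161 161 158 141 115 100 101 104 123 150 159 164 165 161 160 160 159 160 160 158 157 159 161 163 162 163 162
-0.17 122 146 160 164 163 161 161 159 143 116 100  99 104 121 149 160 163 163 162 162 162 161 160 158 158 157 156 161 163 163 162 161
-0.172 126 148 158 165 162 161 162 159 142 113 101 101 101 115 143 159 163 163 163 159 161 159 159 161 157 158 158 159 164 162 162 161
```

```bash

python3 -m jog '[0,0,-0.1,0.0033,-0.0003,0,-1, 0,0,0,0,0,0,-1, 0,0,0,0,0,0,-1, 0,0,0,0,0,0,-1, 0,0,0,0,0,0,-1]'
python3 -m jog '[0,0,0,0,0,0.006,-1, 0,0,0,0,0,0.006,-1, 0,0,0,0,0,0.006,-1, 0,0,0,0,0,0.004,-1, 0,0,0,0,0,0,-1]'
python3 -m jog '[0,0,0,0,0,0,-1, 0,0,0,0,0,0,-1, 0,0,0,0,0,0,-1, 0,0,0,0,0,0,-1, 0,0,0,0,0,0,-1]'
```

```text
time_s: 73.4
tool_pos: [0.6516, -0.1574, 0.1554]
tool_rot: [0.0, 0.7, 0.714, 0.0]
contact_force: [-0.4, -0.2, -1.6]
opening: 0.0235
grasp_force: 59.2
time_s: 73.9
tool_pos: [0.651, -0.1572, 0.1319]
tool_rot: [-0.001, 0.701, 0.714, -0.0]
contact_force: [-0.0, 0.4, -1.2]
opening: 0.0233
grasp_force: 59.2
time_s: 74.4
tool_pos: [0.6517, -0.1574, 0.1335]
tool_rot: [0.0, 0.701, 0.714, 0.0]
contact_force: [-0.3, -0.2, -1.0]
opening: 0.0233
grasp_force: 59.2
```

```bash

python3 -m jog '[0,0,0,-0.0007,0.003,0,-1, 0,0,0,0,0.002,0,-1, 0,0,0,0,0.002,0,-1, 0,0,0,0,0,0,-1, 0,0,0,0,0,0,-1]'
python3 -c "from h import *;chk('c1m',.6576,-.155)"
python3 -m jog '[0,0,0,0,0.002,0,-1, 0,0,0,0,0.0027,0,-1, 0,0,0,0,0,0,-1, 0,0,0,0,0,0,-1, 0,0,0,0,0,0,-1]' >/dev/null
python3 -c "from h import *;chk('c1',.6576,-.155)"
```

```text
time_s: 74.9
tool_pos: [0.6588, -0.158, 0.1331]
tool_rot: [0.0, 0.701, 0.714, 0.0]
contact_force: [-0.3, 0.5, -1.7]
opening: 0.0233
grasp_force: 59.2
74.9 [ 0.6588 -0.158   0.1331] [-0.3  0.5 -1.7] rows16-20:
[0, 0, 0, 0, 0, 0, 0, 0, 19, 47, 55, 46, 30, 15, 9, 8, 4, 1, 0, 0, 8, 37, 61, 55, 28, 4, 0, 0, 0, 1, 1, 0, 0, 0, 0, 0, 0, 0, 0, 0]
[0, 0, 0, 0, 0, 0, 0, 0, 7, 21, 29, 21, 9, 0, 0, 0, 0, 0, 0, 0, 1, 18, 36, 32, 14, 0, 0, 0, 0, 0, 0, 0, 0, 0, 0, 0, 0, 0, 0, 0]
[0, 0, 0, 0, 0, 0, 0, 0, 0, 0, 0, 0, 0, 0, 0, 0, 0, 0, 0, 0, 0, 1, 2, 4, 0, 0, 0, 0, 0, 0, 0, 0, 0, 0, 0, 0, 0, 0, 0, 0]
75.45 [ 0.6635 -0.1579  0.1334] [-0.1 -0.3 -1.9] rows16-20:
[0, 0, 0, 0, 4, 21, 31, 30, 26, 20, 12, 5, 1, 6, 7, 25, 53, 66, 53, 23, 7, 1, 0, 0, 0, 5, 16, 23, 23, 17, 6, 0, 0, 0, 0, 0, 0, 0, 0, 0]
[0, 0, 0, 0, 0, 0, 1, 2, 0, 0, 0, 0, 0, 0, 1, 13, 36, 48, 38, 13, 1, 0, 0, 0, 0, 0, 0, 0, 0, 0, 0, 0, 0, 0, 0, 0, 0, 0, 0, 0]
[0, 0, 0, 0, 0, 0, 0, 0, 0, 0, 0, 0, 0, 0, 0, 1, 1, 2, 0, 0, 0, 0, 0, 0, 0, 0, 0, 0, 0, 0, 0, 0, 0, 0, 0, 0, 0, 0, 0, 0]
```

Clicked once (teeth displaced in mid-push, centred at the end). Three more on unit 1.

```bash

for i in 2 3 4; do
python3 -m jog '[0,0,0,0,0,-0.018,-1, 0,0,0,0,0,0,-1, 0,0,0,0,-0.006,0,-1, 0,0,0,0,-0.0057,0,-1, 0,0,0,0,0,0,-1]' >/dev/null
python3 -m jog '[0,0,0,0,0,0.009,-1, 0,0,0,0,0,0.009,-1, 0,0,0,0,0,0,-1, 0,0,0,0,0,0,-1, 0,0,0,0,0,0,-1]' | sed -n 2p
python3 -m jog '[0,0,0,0,0.003,0,-1, 0,0,0,0,0.003,0,-1, 0,0,0,0,0.003,0,-1, 0,0,0,0,0.0027,0,-1, 0,0,0,0,0,0,-1]' >/dev/null
python3 -c "from h import *;chk('c$i',.6576,-.155)"
done
```

```text
tool_pos: [0.6516, -0.1581, 0.1331]
77.0 [ 0.6642 -0.1579  0.1335] [-0.6 -0.4 -0.6] rows16-20:
[0, 0, 0, 0, 7, 24, 31, 31, 25, 19, 12, 6, 4, 4, 8, 27, 57, 67, 52, 23, 6, 2, 0, 0, 0, 1, 6, 18, 21, 15, 6, 0, 0, 0, 0, 0, 0, 0, 0, 0]
[0, 0, 0, 0, 0, 0, 2, 1, 0, 0, 0, 0, 0, 0, 1, 11, 33, 43, 33, 12, 0, 0, 0, 0, 0, 0, 0, 0, 0, 0, 0, 0, 0, 0, 0, 0, 0, 0, 0, 0]
[0, 0, 0, 0, 0, 0, 0, 0, 0, 0, 0, 0, 0, 0, 0, 0, 1, 0, 0, 0, 0, 0, 0, 0, 0, 0, 0, 0, 0, 0, 0, 0, 0, 0, 0, 0, 0, 0, 0, 0]
tool_pos: [0.6516, -0.1581, 0.1331]
78.55 [ 0.6642 -0.1579  0.1335] [ 0.2 -0.8 -1.8] rows16-20:
[0, 0, 0, 0, 5, 23, 31, 31, 25, 18, 12, 6, 4, 5, 8, 26, 55, 66, 53, 21, 7, 1, 0, 0, 0, 1, 7, 19, 20, 16, 7, 0, 0, 0, 0, 0, 0, 0, 0, 0]
[0, 0, 0, 0, 0, 0, 1, 1, 0, 0, 0, 0, 0, 0, 1, 11, 32, 41, 34, 12, 1, 0, 0, 0, 0, 0, 0, 0, 0, 0, 0, 0, 0, 0, 0, 0, 0, 0, 0, 0]
[0, 0, 0, 0, 0, 0, 0, 0, 0, 0, 0, 0, 0, 0, 0, 0, 2, 0, 0, 0, 0, 0, 0, 0, 1, 0, 0, 0, 0, 0, 0, 0, 0, 0, 0, 0, 0, 0, 0, 0]
tool_pos: [0.6516, -0.1581, 0.1331]
80.1 [ 0.6642 -0.1579  0.1335] [ 0.   0.2 -0.9] rows16-20:
[0, 0, 0, 0, 8, 24, 31, 30, 28, 17, 12, 6, 5, 4, 9, 25, 56, 66, 51, 21, 5, 1, 0, 0, 0, 0, 8, 19, 21, 15, 6, 0, 0, 0, 0, 0, 0, 0, 0, 0]
[0, 0, 0, 0, 0, 0, 1, 1, 0, 0, 0, 0, 0, 0, 1, 12, 31, 40, 32, 12, 0, 0, 0, 0, 0, 0, 0, 0, 0, 0, 0, 0, 0, 0, 0, 0, 0, 0, 0, 0]
[0, 0, 0, 0, 0, 0, 0, 0, 0, 0, 0, 0, 0, 0, 0, 0, 0, 0, 1, 0, 0, 0, 0, 0, 0, 0, 0, 0, 0, 0, 0, 0, 0, 0, 0, 0, 0, 0, 0, 0]
```

```bash

python3 -m jog '[0,0,0,0,0,0,-1, 0,0,0,0,0,-0.018,-1, 0,0,0,0,0,-0.02,-1, 0,0,0,0.02,-0.0117,0,-1, 0,0,0,0.035,0,0,-1]' >/dev/null
python3 -m jog '[0,0,0,0.035,0,0,-1, 0,0,0,0.035,0,0,-1, 0,0,0,0.0245,0,0,-1, 0,0,0,0,0,0.017,-1, 0,0,0,0,0,0,-1]' >/dev/null
python3 -m jog '[0,0,0,0,0,0,-1, 0,0,0,0,0,0,-1, 0,0,0,0,0,0,-1, 0,0,0,0,0,0,-1, 0,0,0,0,0,0,-1]'
cat >> h.py <<'E'
H={1:(.6270,-.1595),2:(.62425,-.0095),3:(.6215,.1405)}
def hover(k,name):
    s=st();snap('wrist',name);A=(name,s['tool_pos'],yang(s)[0],H[k]);B=('w40',(.65184,-.16169,.15579),.893,H[1])
    a=crossc(A,B,.055,(.015,.05,.012,.032));st_=crossc(A,B,.06,(-.03,.03,.046,.062),blue=True);print(s['time_s'],s['tool_pos'],yang(s),'arrow',a,'stop',st_)
    T=np.array([.6516,-.158])-H[1]+H[k]+np.array([a[2],a[4]])/1e3;d=T-s['tool_pos'][:2];an=np.radians(yang(s)[0])
    print('target',T.round(4),'tool x',round(d@[-np.sin(an),np.cos(an)],4),'tool y',round(d@[np.cos(an),np.sin(an)],4))
E
python3 -c "from h import *;hover(2,'w41')"
```

```text
time_s: 81.65
tool_pos: [0.649, -0.0091, 0.1545]
tool_rot: [0.0, 0.701, 0.713, 0.0]
contact_force: [0.4, -0.5, -1.0]
opening: 0.0232
grasp_force: 59.3
81.65 [ 0.6489683  -0.00908339  0.15453073] (np.float64(1.0285336114517163), np.float64(0.02335210347775773)) arrow (0.993, 'dx', 0.0, 'dy', -0.75) stop (0.986, 'dx', 0.0, 'dy', 0.0)
target [ 0.6488 -0.0087] tool x 0.0003 tool y -0.0001
```

```bash

python3 -m jog '[0,0,0,0.0003,0,0.007,-1, 0,0,0,0,0,0.007,-1, 0,0,0,0,0,0.007,-1, 0,0,0,0,0,0,-1, 0,0,0,0,0,0,-1]'
python3 -m jog '[0,0,0,0,0.003,0,-1, 0,0,0,0,0.002,0,-1, 0,0,0,0,0.002,0,-1, 0,0,0,0,0,0,-1, 0,0,0,0,0,0,-1]' >/dev/null
python3 -c "from h import *;chk('d1m',.6548,-.0058)"
python3 -m jog '[0,0,0,0,0.002,0,-1, 0,0,0,0,0.0027,0,-1, 0,0,0,0,0,0,-1, 0,0,0,0,0,0,-1, 0,0,0,0,0,0,-1]' >/dev/null
python3 -c "from h import *;chk('d1',.6548,-.0058)"
```

```text
time_s: 82.2
tool_pos: [0.6485, -0.0083, 0.1327]
tool_rot: [-0.0, 0.701, 0.714, -0.0]
contact_force: [-0.4, -1.1, -1.2]
opening: 0.0235
grasp_force: 59.3
82.7 [ 0.656  -0.0082  0.1333] [-0.6 -0.  -2.2] rows16-20:
[0, 0, 0, 1, 0, 0, 0, 2, 22, 46, 51, 40, 31, 21, 12, 10, 6, 0, 0, 0, 10, 38, 59, 50, 21, 2, 1, 3, 4, 5, 8, 5, 0, 0, 0, 0, 0, 0, 0, 0]
[0, 0, 0, 0, 0, 0, 0, 0, 9, 25, 29, 21, 6, 1, 0, 0, 0, 0, 0, 0, 6, 27, 51, 46, 19, 0, 0, 0, 0, 0, 0, 0, 0, 0, 0, 0, 0, 0, 0, 0]
[0, 0, 0, 0, 0, 0, 0, 0, 0, 0, 0, 0, 1, 0, 0, 0, 0, 0, 0, 0, 0, 1, 2, 4, 0, 0, 0, 0, 0, 0, 0, 0, 0, 0, 0, 0, 0, 0, 0, 0]
83.25 [ 0.6608 -0.0081  0.1334] [-0.2 -0.  -0.4] rows16-20:
[0, 0, 0, 0, 7, 23, 34, 33, 29, 21, 12, 8, 4, 5, 10, 26, 54, 68, 57, 29, 10, 2, 0, 0, 0, 5, 19, 28, 28, 21, 10, 0, 0, 0, 0, 0, 0, 0, 0, 0]
[0, 0, 0, 0, 0, 0, 2, 1, 0, 0, 0, 0, 0, 0, 2, 14, 38, 49, 40, 18, 3, 0, 0, 0, 0, 0, 0, 0, 0, 0, 0, 0, 0, 0, 0, 0, 0, 0, 0, 0]
[0, 0, 0, 0, 0, 0, 0, 0, 0, 0, 0, 0, 0, 0, 0, 0, 1, 0, 0, 0, 0, 0, 0, 0, 0, 0, 0, 0, 0, 0, 0, 0, 0, 0, 0, 0, 0, 0, 0, 0]
```

```bash

for i in 2 3 4; do
python3 -m jog '[0,0,0,0,0,-0.018,-1, 0,0,0,0,0,0,-1, 0,0,0,0,-0.006,0,-1, 0,0,0,0,-0.0057,0,-1, 0,0,0,0,0,0,-1]' >/dev/null
python3 -m jog '[0,0,0,0,0,0.009,-1, 0,0,0,0,0,0.009,-1, 0,0,0,0,0,0,-1, 0,0,0,0,0,0,-1, 0,0,0,0,0,0,-1]' | sed -n 2p
python3 -m jog '[0,0,0,0,0.003,0,-1, 0,0,0,0,0.003,0,-1, 0,0,0,0,0.003,0,-1, 0,0,0,0,0.0027,0,-1, 0,0,0,0,0,0,-1]' >/dev/null
python3 -c "from h import *;chk('d$i',.6548,-.0058)" | head -2
done
python3 -m jog '[0,0,0,0,0,0,-1, 0,0,0,0,0,-0.018,-1, 0,0,0,0,0,-0.02,-1, 0,0,0,0.02,-0.0117,0,-1, 0,0,0,0.035,0,0,-1]' >/dev/null
python3 -m jog '[0,0,0,0.035,0,0,-1, 0,0,0,0.035,0,0,-1, 0,0,0,0.025,0,0,-1, 0,0,0,0,0,0.017,-1, 0,0,0,0,0,0,-1]' >/dev/null
python3 -m jog '[0,0,0,0,0,0,-1, 0,0,0,0,0,0,-1, 0,0,0,0,0,0,-1, 0,0,0,0,0,0,-1, 0,0,0,0,0,0,-1]' >/dev/null
python3 -c "from h import *;hover(3,'w42')"
```

```text
tool_pos: [0.6488, -0.0083, 0.1331]
84.8 [ 0.6615 -0.0081  0.1335] [ 0.5 -0.  -0.8] rows16-20:
[0, 0, 0, 0, 7, 26, 34, 33, 27, 20, 13, 5, 4, 5, 8, 24, 54, 72, 58, 28, 9, 3, 1, 0, 0, 2, 10, 23, 28, 22, 8, 0, 0, 0, 0, 0, 0, 0, 0, 0]
tool_pos: [0.6488, -0.0083, 0.1331]
86.35 [ 0.6615 -0.0082  0.1335] [ 0.4 -0.5 -0.5] rows16-20:
[0, 0, 0, 0, 6, 24, 34, 32, 27, 21, 13, 5, 4, 6, 8, 24, 53, 71, 61, 29, 10, 6, 0, 1, 0, 1, 10, 25, 28, 22, 9, 0, 0, 0, 0, 0, 0, 0, 0, 0]
tool_pos: [0.6488, -0.0083, 0.1331]
87.9 [ 0.6615 -0.0082  0.1335] [ 0.4 -0.5 -1.4] rows16-20:
[0, 0, 0, 0, 8, 25, 34, 32, 29, 21, 12, 6, 5, 6, 10, 26, 54, 74, 59, 27, 10, 6, 2, 0, 0, 1, 10, 24, 30, 22, 10, 0, 0, 0, 0, 0, 0, 0, 0, 0]
89.45 [0.64623576 0.14121035 0.15460626] (np.float64(1.0279423766758449), np.float64(0.026502303260400113)) arrow (0.995, 'dx', -0.5, 'dy', 0.25) stop (0.982, 'dx', 0.0, 'dy', 0.0)
target [0.6456 0.1423] tool x 0.0011 tool y -0.0006
```

```bash

python3 -m jog '[0,0,0,0.0011,-0.0006,0.007,-1, 0,0,0,0,0,0.007,-1, 0,0,0,0,0,0.007,-1, 0,0,0,0,0,0,-1, 0,0,0,0,0,0,-1]'
python3 -m jog '[0,0,0,0,0.003,0,-1, 0,0,0,0,0.002,0,-1, 0,0,0,0,0.002,0,-1, 0,0,0,0,0,0,-1, 0,0,0,0,0,0,-1]' >/dev/null
python3 -c "from h import *;chk('e1m',.6521,.1446)"|head -2
python3 -m jog '[0,0,0,0,0.002,0,-1, 0,0,0,0,0.0029,0,-1, 0,0,0,0,0,0,-1, 0,0,0,0,0,0,-1, 0,0,0,0,0,0,-1]' >/dev/null
python3 -c "from h import *;chk('e1',.6521,.1446)"|head -2
```

```text
time_s: 90.0
tool_pos: [0.6451, 0.1428, 0.1327]
tool_rot: [-0.0, 0.7, 0.714, -0.0]
contact_force: [0.0, -0.1, -0.9]
opening: 0.0232
grasp_force: 59.3
90.5 [0.6526 0.1429 0.1332] [-0.6  0.2 -0.3] rows16-20:
[0, 0, 0, 0, 0, 0, 1, 12, 34, 45, 36, 24, 11, 3, 1, 0, 0, 0, 0, 7, 35, 58, 59, 34, 7, 0, 0, 0, 0, 0, 0, 0, 0, 0, 0, 0, 0, 0, 0, 0]
91.05 [0.6576 0.1429 0.1334] [-0.3  0.4 -1.7] rows16-20:
[0, 0, 0, 0, 8, 16, 18, 16, 8, 5, 2, 1, 0, 1, 4, 25, 59, 66, 43, 13, 1, 0, 0, 0, 1, 3, 8, 14, 11, 6, 2, 0, 0, 0, 0, 0, 0, 0, 0, 0]
```

```bash

for i in 2 3 4; do
python3 -m jog '[0,0,0,0,0,-0.018,-1, 0,0,0,0,0,0,-1, 0,0,0,0,-0.006,0,-1, 0,0,0,0,-0.0059,0,-1, 0,0,0,0,0,0,-1]' >/dev/null
python3 -m jog '[0,0,0,0,0,0.009,-1, 0,0,0,0,0,0.009,-1, 0,0,0,0,0,0,-1, 0,0,0,0,0,0,-1, 0,0,0,0,0,0,-1]' | sed -n 2p
python3 -m jog '[0,0,0,0,0.003,0,-1, 0,0,0,0,0.003,0,-1, 0,0,0,0,0.003,0,-1, 0,0,0,0,0.0029,0,-1, 0,0,0,0,0,0,-1]' >/dev/null
python3 -c "from h import *;chk('e$i',.6521,.1446)" | head -2
done
python3 -m jog '[0,0,0,0,0,0,-1, 0,0,0,0,0,-0.018,-1, 0,0,0,0,0,-0.03,-1, 0,0,0,0,0,-0.03,-1, 0,0,0,0,-0.0119,-0.025,-1]'
python3 -c "
from h import *
s=st();print(s['time_s'],s['tool_pos']);snap('wrist','w50');snap('top','t50')
for c in('wrist','top'):print(c,[(np.round(d['point'],4).tolist(),round(d['confidence'],2)) for d in imaging.mark_of(c,'unit1')])"
```

```text
tool_pos: [0.6454, 0.1427, 0.1331]
92.6 [0.6583 0.1429 0.1335] [ 0.   0.  -0.9] rows16-20:
[0, 0, 0, 0, 7, 15, 19, 16, 10, 4, 2, 0, 0, 0, 5, 29, 57, 65, 40, 12, 0, 0, 0, 0, 0, 0, 6, 13, 13, 7, 1, 0, 0, 0, 0, 0, 0, 0, 0, 0]
tool_pos: [0.6454, 0.1427, 0.1331]
94.15 [0.6583 0.1429 0.1335] [-1.6  0.5 -1.5] rows16-20:
[0, 0, 0, 0, 6, 15, 17, 15, 10, 3, 2, 1, 0, 1, 7, 29, 57, 64, 43, 12, 1, 0, 0, 0, 0, 0, 7, 11, 13, 6, 0, 0, 0, 0, 0, 0, 0, 0, 0, 0]
tool_pos: [0.6454, 0.1427, 0.1331]
95.7 [0.6583 0.1429 0.1334] [ 0.1 -0.5 -1.5] rows16-20:
[0, 0, 0, 0, 6, 17, 18, 14, 9, 5, 0, 0, 0, 0, 5, 30, 59, 64, 40, 10, 1, 0, 0, 0, 0, 0, 6, 12, 12, 6, 0, 0, 0, 0, 0, 0, 0, 0, 0, 0]
time_s: 96.25
tool_pos: [0.6468, 0.1426, 0.2402]
tool_rot: [0.002, 0.701, 0.714, 0.002]
contact_force: [-0.7, -0.4, -0.9]
opening: 0.0231
grasp_force: 59.3
96.25 [0.64681865 0.14260939 0.24018916]
wrist [([0.2841, -0.2217, 0.0044], 0.85), ([0.8102, 0.0243, 0.0035], 0.73), ([0.6197, 0.1406, 0.0079], 0.62)]
top [([0.2821, -0.2208, 0.0005], 0.89), ([0.6279, -0.0086, 0.0112], 0.76), ([0.624, -0.1584, 0.0097], 0.73), ([0.6218, 0.1454, 0.0098], 0.64), ([0.8108, 0.0196, -0.0037], 0.56)]
```

```bash

python3 -m jog '[0,0,0,-0.0435,-0.0135,0,-1, 0,0,0,-0.0435,-0.0135,0,-1, 0,0,0,-0.0435,-0.0135,0,-1, 0,0,0,-0.0435,-0.0135,0,-1, 0,0,0,-0.0435,-0.0135,0,-1]' >/dev/null
python3 -m jog '[0,0,0,-0.0435,-0.0135,0,-1, 0,0,0,-0.0435,-0.0135,0,-1, 0,0,0,-0.0435,-0.0135,0,-1, 0,0,0,-0.0435,-0.0135,0,-1, 0,0,0,-0.0435,-0.0135,0,-1]' >/dev/null
python3 -m jog '[0,0,0,-0.0435,-0.0135,0,-1, 0,0,0,-0.0435,-0.0135,0,-1, 0,0,6.4,0,0,0,-1, 0,0,6.4,0,0,0,-1, 0,0,0,0,0,0,-1]' >/dev/null
python3 -m jog '[0,0,0,0,0,0,-1, 0,0,0,0,0,0,-1, 0,0,0,0,0,0,-1, 0,0,0,0,0,0,-1, 0,0,0,0,0,0,-1]'
python3 - <<'E'
from h import *
s=st();print(s['time_s'],s['tool_pos'],yang(s))
d=np.array([.4932,-.3823])-s['tool_pos'][:2];a=np.radians(yang(s)[0]);print('tool y',d@[np.cos(a),np.sin(a)],'tool x',d@[-np.sin(a),np.cos(a)])
E
```

```text
time_s: 98.45
tool_pos: [0.4932, -0.382, 0.2364]
tool_rot: [0.0, 0.775, 0.631, -0.0]
contact_force: [0.6, -0.5, -1.0]
opening: 0.0233
grasp_force: 59.4
98.45 [ 0.49324384 -0.38200926  0.23639268] (np.float64(-11.694873489988879), np.float64(0.01336200547681142))
tool y 1.6002839412798053e-05 tool x -0.0002935870316967477
```

```bash

python3 -m jog '[0,0,0,-0.0003,0,0.03,-1, 0,0,0,0,0,0.025,-1, 0,0,0,0,0,0.01,-1, 0,0,0,0,0,0.005,-1, 0,0,0,0,0,0.005,-1]'
python3 -m jog '[0,0,0,0,0,0.005,-1, 0,0,0,0,0,0.005,-1, 0,0,0,0,0,0.005,-1, 0,0,0,0,0,0,-1, 0,0,0,0,0,0,-1]'
python3 -m jog '[0,0,0,0,0,0.01,-1, 0,0,0,0,0,0.01,-1, 0,0,0,0,0,0.01,-1, 0,0,0,0,0,0.01,-1, 0,0,0,0,0,0.003,-1]'
python3 -m jog '[0,0,0,0,0,0.001,-1, 0,0,0,0,0,0,-1, 0,0,0,0,0,0,-1, 0,0,0,0,0,0,-1, 0,0,0,0,0,0,-1]'
```

```text
time_s: 98.95
tool_pos: [0.4935, -0.383, 0.1621]
tool_rot: [0.001, 0.776, 0.631, 0.0]
contact_force: [0.5, -0.4, -1.6]
opening: 0.0234
grasp_force: 59.4
time_s: 99.45
tool_pos: [0.4931, -0.3824, 0.1462]
tool_rot: [-0.0, 0.776, 0.631, 0.0]
contact_force: [-0.6, 0.4, -0.9]
opening: 0.0234
grasp_force: 59.4
time_s: 99.95
tool_pos: [0.4922, -0.3816, 0.1012]
tool_rot: [-0.002, 0.776, 0.631, -0.0]
contact_force: [-2.2, 1.4, 5.9]
opening: 0.0232
grasp_force: 60.2
time_s: 100.45
tool_pos: [0.4932, -0.3826, 0.1026]
tool_rot: [0.0, 0.776, 0.631, 0.0]
contact_force: [-0.0, -0.1, -0.1]
opening: 0.0231
grasp_force: 59.6
```

Seated. Release, retreat, and check everything.

```bash

python3 -m jog '[0,0,0,0,0,0,0, 0,0,0,0,0,0,0.5, 0,0,0,0,0,0,1, 0,0,0,0,0,0,1, 0,0,0,0,0,0,1]'
python3 -m jog '[0,0,0,0,0,-0.02,1, 0,0,0,0,0,-0.035,1, 0,0,0,0,0,-0.045,1, 0,0,-6.4,0,0,-0.035,1, 0,0,-6.35,0,0,0,1]' >/dev/null
python3 -m jog '[0,0,0,0.037,0.023,0,1, 0,0,0,0.037,0.023,0,1, 0,0,0,0.037,0.023,0,1, 0,0,0,0.037,0.023,0,1, 0,0,0,0.037,0.023,0,1]' >/dev/null
python3 -m jog '[0,0,0,0.04,0.023,0,1, 0,0,0,0,0,0,1, 0,0,0,0,0,-0.02,1, 0,0,0,0,0,0,1, 0,0,0,0,0,0,1]'
python3 - <<'E'
from h import *
z=np.load('p32.npz');B=('w32',z['p'],yang({'tool_rot':z['q']})[0],H[2])
s=st();im=snap('wrist','w60');snap('top','t60');snap('side','s60');p=s['tool_pos'];print(s['time_s'],p,yang(s))
for k in(1,2,3):
    A=('w60',p,yang(s)[0],H[k]);print(k,'arrow',crossc(A,B,.055,(.015,.05,.012,.032)),'stop',crossc(A,B,.06,(-.03,.03,.046,.062),blue=True))
print(rects(s,'unit1',.055))
for c,t in(('top','spoon'),('side','spoon'),('side','block_mouth'),('top','unit1'),('side','unit1'),('top','drum'),('top','meter'),('top','foot')):print(c,t,[(np.round(d['point'],4).tolist(),round(d['confidence'],2)) for d in imaging.mark_of(c,t)][:6])
E
```

```text
time_s: 100.95
tool_pos: [0.4931, -0.3825, 0.1024]
tool_rot: [0.0, 0.776, 0.631, 0.0]
contact_force: [-0.3, 0.7, 0.2]
opening: 0.085
grasp_force: 0.0
time_s: 102.45
tool_pos: [0.6271, -0.1558, 0.2577]
tool_rot: [0.001, 0.701, 0.713, 0.0]
contact_force: [0.5, -0.3, -0.6]
opening: 0.0854
grasp_force: 0.0
102.45 [ 0.6271054  -0.15580301  0.25774226] (np.float64(0.9770620528007298), np.float64(0.08300787860840368))
1 arrow (0.99, 'dx', -0.75, 'dy', 1.0) stop (0.958, 'dx', -0.5, 'dy', 0.0)
2 arrow (0.991, 'dx', -0.25, 'dy', 0.5) stop (0.0, 'dx', 7.0, 'dy', 7.0)
3 arrow (0.0, 'dx', 7.0, 'dy', 7.0) stop (0.0, 'dx', 7.0, 'dy', 7.0)
[(0.9, [np.float64(0.6248), np.float64(-0.0115)], [0.1048, 0.085], 89.01), (0.86, [np.float64(0.6274), np.float64(-0.158)], [0.1063, 0.0899], 89.65), (0.82, [np.float64(0.7845), np.float64(-0.0048)], [0.0866, 0.077], 89.01), (0.59, [np.float64(0.6578), np.float64(-0.1569)], [0.0271, 0.01], 85.49), (0.25, [np.float64(0.5187), np.float64(-0.3582)], [0.1015, 0.0441], 15.38)]
top spoon [([0.6381, 0.3998, -0.001], 0.18)]
side spoon [([0.6489, -0.3989, -0.002], 0.34)]
side block_mouth [([0.4887, -0.3831, 0.0802], 0.74)]
top unit1 [([0.2864, 0.2088, -0.0025], 0.96), ([0.6279, -0.0063, 0.0057], 0.95), ([0.8106, 0.0202, -0.005], 0.68), ([0.6199, 0.146, 0.0074], 0.65), ([0.2804, -0.2217, -0.0025], 0.64)]
side unit1 [([0.285, 0.2057, 0.0031], 0.87), ([0.6281, -0.0107, 0.0128], 0.7), ([0.8077, 0.0193, -0.0001], 0.7), ([0.4738, 0.3804, -0.0009], 0.61), ([0.6197, 0.143, 0.0107], 0.57)]
top drum [([0.4686, 0.3801, -0.0026], 0.73)]
top meter [([0.6436, -0.3957, -0.0014], 0.94)]
top foot [([0.6394, 0.4025, -0.0007], 0.62)]
```

```bash

python3 -m jog '[0,0,0,0.043,0,0,1, 0,0,0,0.043,0,0,1, 0,0,0,0.043,0,0,1, 0,0,0,0.043,0,0,1, 0,0,0,0.043,0,0,1]' >/dev/null
python3 -m jog '[0,0,0,0,0,0,1, 0,0,0,0,0,0,1, 0,0,0,0,0,0,1, 0,0,0,0,0,0,1, 0,0,0,0,0,0,1]' >/dev/null
python3 - <<'E'
from h import *
z=np.load('p32.npz');B=('w32',z['p'],yang({'tool_rot':z['q']})[0],H[2])
s=st();im=snap('wrist','w61');sd=snap('side','s61');tp=snap('top','t61');p=s['tool_pos'];print(s['time_s'],p,yang(s))
for k in(2,3):
    A=('w61',p,yang(s)[0],H[k]);print(k,'arrow',crossc(A,B,.055,(.015,.05,.012,.032)),'stop',crossc(A,B,.06,(-.03,.03,.046,.062),blue=True))
for n,im,r in(('side',sd,(90,175,350,420)),('top',tp,(235,285,450,500))):
    o=cv2.imread(f'pics/{n}0.png');y0,y1,x0,x1=r
    for I in(o,im):
        c=cv2.cvtColor(I[y0:y1,x0:x1],cv2.COLOR_BGR2HSV);m=(c[...,1]>190)&(c[...,2]>90);ys,xs=np.nonzero(m);print(n,m.sum(),(xs.mean().round(2),ys.mean().round(2),xs.min(),xs.max(),ys.min(),ys.max()) if m.any() else '')
    print('absdiff',cv2.absdiff(o[y0:y1,x0:x1],im[y0:y1,x0:x1]).mean())
E
```

```text
104.05 [0.62338882 0.05863246 0.25725061] (np.float64(0.9119092907703815), np.float64(0.00676407504668978))
2 arrow (0.987, 'dx', 0.0, 'dy', 0.0) stop (0.961, 'dx', 0.0, 'dy', 0.25)
3 arrow (0.992, 'dx', -0.5, 'dy', 1.25) stop (0.851, 'dx', 0.5, 'dy', -0.75)
side 206 (np.float64(11.49), np.float64(44.8), np.int64(0), np.int64(41), np.int64(16), np.int64(61))
side 33 (np.float64(4.21), np.float64(48.21), np.int64(0), np.int64(7), np.int64(37), np.int64(61))
absdiff 11.516526610644258
top 238 (np.float64(29.74), np.float64(20.99), np.int64(14), np.int64(44), np.int64(0), np.int64(41))
top 91 (np.float64(30.91), np.float64(25.24), np.int64(12), np.int64(42), np.int64(17), np.int64(38))
absdiff 13.397333333333334
```

```bash

python3 -m jog '[0,0,0,-0.043,-0.015,-0.01,1, 0,0,0,-0.043,-0.015,-0.01,1, 0,0,0,-0.043,-0.015,-0.01,1, 0,0,0,-0.043,-0.015,-0.01,1, 0,0,0,-0.043,-0.015,0,1]' >/dev/null
python3 -m jog '[0,0,0,-0.043,-0.015,0,1, 0,0,0,-0.043,-0.015,0,1, 0,0,0,-0.043,-0.015,0,1, 0,0,0,-0.043,-0.015,0,1, 0,0,0,0,0,0,1]' >/dev/null
python3 -m jog '[0,0,0,0,0,0,1, 0,0,0,0,0,0,1, 0,0,0,0,0,0,1, 0,0,0,0,0,0,1, 0,0,0,0,0,0,1]' >/dev/null
python3 - <<'E'
from h import *
s=st();im=snap('wrist','w62');p=s['tool_pos'];print(s['time_s'],p,yang(s))
A=('w62',p,yang(s)[0],(.492,-.380));B=('w9',(.49198,-.32807,.30041),1.1718,(.492,-.380))
print('handle top',crossc(A,B,.150,(-.016,.016,-.012,.012)),'block',crossc(A,B,.078,(-.05,.05,-.02,.045)))
for t in('spoon','block_mouth'):print(t,[(np.round(d['point'],4).tolist(),round(d['confidence'],2)) for d in imaging.mark_of('wrist',t)])
sd=snap('side','s62');o=cv2.imread('pics/side0.png')
print('side absdiff',cv2.absdiff(o[90:175,350:420],sd[90:175,350:420]).mean())
E
```

```text
105.7 [ 0.49555169 -0.32854965  0.29740118] (np.float64(1.100872481958564), np.float64(0.012314914970860784))
handle top (0.976, 'dx', 1.75, 'dy', 1.5) block (0.993, 'dx', -0.75, 'dy', 3.25)
spoon [([0.4935, -0.3821, 0.0091], 0.77)]
block_mouth [([0.4959, -0.379, 0.0768], 0.8)]
side absdiff 4.8875070028011205
```

```bash
python3 -c "
from h import *
print(manip.hand_in())"
```

```text
the job is handed in; nothing more can be done
None
```

I handed the job in at 106 s: by camera, all three units are home in their bays, each star wheel was clicked on four teeth and the spoon is back in its pocket, but I got no verdict; I first began unit 1's wheel with that unit about 3 mm off its side stop, so I turned it back four teeth, reseated units 1 and 3, and did all twelve clicks after that.

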